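Stow the lamp glasses in the dimpled cart tray

TASK

Set the three fragile lamp glasses upright and gently into the dimpled pockets of the cart's pulled-out tray: the squat one in the widest pocket, the tall egg in the middle-sized one and the small egg in the narrowest, without dropping, tipping or pressing them or knocking them together. When all three are seated and let go, push the tray fully home with the glasses still standing in their pockets. Leave the wrench, pedal, bell and derailleur hanger where they lie.

Things in the scene. Friction and masses are not known exactly. Their poses are not given: they have to be found in the camera images.
- glass_squat: Opal-white glass, hollow and fragile, round about its upright axis, stands on the bench on a flat foot; origin at the centre of the foot's underside, z up. The squat one: 54 mm high, 54 mm across from 25 to 38 mm height (grip there, best near 34 mm so that the finger tips stay clear of the pocket block), tapering below to a foot 26 mm across; about 120 g.
- glass_tall: Opal-white glass, hollow and fragile, round about its upright axis, stands on the bench on a flat foot; origin at the centre of the foot's underside, z up. The tall egg: 70 mm high, 50 mm across from 30 to 44 mm height (grip there), tapering below to a foot 22 mm across; about 120 g.
- glass_small: Opal-white glass, hollow and fragile, round about its upright axis, stands on the bench on a flat foot; origin at the centre of the foot's underside, z up. The small egg: 58 mm high, 40 mm across from 26 to 40 mm height (grip there, best near 36 mm), tapering below to a foot 16 mm across; about 80 g.
- block_wide: Cork block with a dark-bottomed pocket, 78 x 76 mm (x, y), 22 high, one of three loose in the tray in a row along y, 78.5 mm apart, in any order; origin at the centre of its underside, axes along the tray. Pocket round, in the middle, 18 mm deep, 40 mm across: the widest, for the squat glass, whose foot then rests 11 mm above the block's underside.
- block_mid: Cork block with a dark-bottomed pocket, 78 x 76 mm (x, y), 22 high, one of three loose in the tray in a row along y, 78.5 mm apart, in any order; origin at the centre of its underside, axes along the tray. Pocket round, in the middle, 18 mm deep, 34 mm across: the middle size, for the tall egg, whose foot then rests 10 mm above the block's underside.
- block_narrow: Cork block with a dark-bottomed pocket, 78 x 76 mm (x, y), 22 high, one of three loose in the tray in a row along y, 78.5 mm apart, in any order; origin at the centre of its underside, axes along the tray. Pocket round, in the middle, 18 mm deep, 28 mm across: the narrowest, for the small egg, whose foot then rests 10 mm above the block's underside.
- cart: Low grey metal cart, fixed. Origin at bench height under the middle of the deck's front edge; x into the cart (away from the robot), y left. Deck 220 mm deep (x 0 to 220), 272 wide, top 125 mm, underside 115 mm high. A push handle with reflector clip stands on the deck's left side, x 33 to 197, y 100 to 152, up to 262 mm high. Low rails (top 14 mm) run 110 mm forward of the edge at y = +-132. The tray slides under the deck.
- tray (a joint): The cart's tray, 246 mm wide, 94 deep; front panel top 40 mm above the bench, other walls 32. Value: m pushed in along the cart's +x; 0 fully out (start, stop), 0.12 fully home (stop). Needs about 3 N plus 8 N per m/s, stays where left. Home: panel's outer face 25 mm in front of the deck's edge, pocket centres 22 mm behind it.
- tray_handle (a point): Middle of the tray's bar handle: a steel bar 10 mm thick and 100 mm long along the cart's y, its axis 35 mm in front of the front panel, 32 mm above the bench. Axes as the cart's: x points into the cart (push that way to close).
- torque_wrench: Bystander: steel torque wrench 308 mm long lying along its x (-150 to +158 mm), up to 36 mm wide and 37 mm high; origin on its underside. Leave alone.
- pedal: Bystander: chrome pedal lying flat, 90 x 76 mm (x, y) and 24 mm high, spindle stub out to y = +65 mm; origin at the centre of its underside. Leave alone.
- bell: Bystander: bell with a plastic dome, 54 mm across, 38 mm high, a thumb lever out to x = +39 mm; origin at the centre of its underside. Leave alone.
- hanger: Bystander: flat aluminium derailleur hanger, 65 x 39 mm, 7 mm thick; x from -28 to +37 mm, y from -9 to +30 mm from its origin on its underside. Leave alone.
Things that resemble listed ones, but are neither listed nor needed, are in the scene too. Leave any orange or red look-alike of the glass_small alone.

How it is judged (in metres and radians):
On the way:
1. all three glasses stand seated in their own pockets, let go, with the tray still pulled out (more than 60 mm) (horizontal distance between glass_squat and block_wide below 0.005 m and z of glass_squat in the frame of block_wide between 0.003 and 0.0141 m and angle between each of glass_squat, glass_tall, glass_small's own z axis and vertical below 0.15 rad and linear speed of each of glass_squat, glass_tall, glass_small below 0.02 m/s and contact force between each of glass_squat, glass_tall, glass_small and the fingers below 0.1 N and horizontal distance between glass_tall and block_mid below 0.005 m and z of glass_tall in the frame of block_mid between 0.003 and 0.013 m and horizontal distance between glass_small and block_narrow below 0.005 m and z of glass_small in the frame of block_narrow between 0.003 and 0.013 m and value of joint tray below 0.06 m), for 0.2 s.
At the end, for the whole second after the job is handed in: The tray is home (within 6 mm of its stop) and each glass stands in its own pocket: squat in the widest, tall egg in the middle one, small egg in the narrowest; foot centred within 5 mm, sunk to within 3 mm of its full depth, tilted less than 0.15 rad, let go and at rest (horizontal distance between glass_squat and block_wide below 0.005 m and z of glass_squat in the frame of block_wide between 0.003 and 0.0141 m and angle between each of glass_squat, glass_tall, glass_small's own z axis and vertical below 0.15 rad and linear speed of each of glass_squat, glass_tall, glass_small below 0.02 m/s and contact force between each of glass_squat, glass_tall, glass_small and the fingers below 0.1 N and horizontal distance between glass_tall and block_mid below 0.005 m and z of glass_tall in the frame of block_mid between 0.003 and 0.013 m and horizontal distance between glass_small and block_narrow below 0.005 m and z of glass_small in the frame of block_narrow between 0.003 and 0.013 m and value of joint tray above 0.114 m); the robot touches nothing.
It fails at once if a glass is squeezed too hard (over 100 N) (contact force between any of glass_squat, glass_tall, glass_small and the fingers above 100 N).
It fails at once if a glass is pressed or bumped against a pocket block, the cart or another thing (over 15 N), or knocks another glass (over 5 N) ((contact force between glass_squat and block_wide above 15 N or contact force between glass_squat and block_mid above 15 N or contact force between glass_squat and block_narrow above 15 N or contact force between glass_squat and cart above 15 N or contact force between glass_squat and torque_wrench above 15 N or contact force between glass_squat and pedal above 15 N or contact force between glass_squat and bell above 15 N or contact force between glass_squat and hanger above 15 N) or (contact force between glass_tall and block_wide above 15 N or contact force between glass_tall and block_mid above 15 N or contact force between glass_tall and block_narrow above 15 N or contact force between glass_tall and cart above 15 N or contact force between glass_tall and torque_wrench above 15 N or contact force between glass_tall and pedal above 15 N or contact force between glass_tall and bell above 15 N or contact force between glass_tall and hanger above 15 N) or (contact force between glass_small and block_wide above 15 N or contact force between glass_small and block_mid above 15 N or contact force between glass_small and block_narrow above 15 N or contact force between glass_small and cart above 15 N or contact force between glass_small and torque_wrench above 15 N or contact force between glass_small and pedal above 15 N or contact force between glass_small and bell above 15 N or contact force between glass_small and hanger above 15 N) or contact force between glass_squat and glass_tall above 5 N or contact force between any of glass_squat, glass_tall and glass_small above 5 N).
It fails at once if a glass is dropped or knocked loose (moves faster than 0.45 m/s without being held) ((contact force between glass_squat and the fingers below 0.05 N and linear speed of glass_squat above 0.45 m/s) or (contact force between glass_tall and the fingers below 0.05 N and linear speed of glass_tall above 0.45 m/s) or (contact force between glass_small and the fingers below 0.05 N and linear speed of glass_small above 0.45 m/s)).
It fails at once if a glass is tipped by more than 35 degrees (angle between any of glass_squat, glass_tall, glass_small's own z axis and vertical above 0.61 rad).
It fails at once if wrench, pedal, bell or hanger is moved by more than 20 mm (distance of any of torque_wrench, pedal, bell, hanger from where it was at the start of the episode above 0.02 m).
It also fails if it takes over 72 s, if anything falls off the work surface, if the arm or the gripper's body presses on something with over 40 N, if the wrist force passes 120 N, or if a joint passes its speed limit or range.

ROBOT

A 6-joint arm with a two-finger parallel gripper is mounted at the origin on the work surface. World frame = base frame: x ahead of the robot, y to its left, z up, the work surface at z = 0. Lengths are in mm, angles in rad, forces in N, time in s.
With the tool pointing down it reaches from about 250 to 850 mm from the base axis. Payload 12.5 kg.
Tool frame: the origin (TCP) lies between the finger pads; the fingertips stand 25 mm ahead of it and the grasp point (between the pads) lies 6 mm ahead of it (robot.nose_length is the distance from the TCP to the fingertips, in mm); z points along the fingers, y is the line along which they close (so a half turn about z gives the same grasp; the last joint's range is limited). The gripper opens to 93 mm and grips with 3 to 60 N. Pads are 15 mm wide; open, the fingers measure 128 mm over their backs; the gripper's body (75 mm by 188 mm) begins 65 mm behind the grasp point.
Start: joints at [1.058, 0.351, 1.652, -0, 1.139, -0.085], TCP at [228.146, 500.433, 203.933] pointing down, gripper open.
Joint ranges: [-2.75, 2.75], [-0.79, 2.1], [0.01, 2.65], [-1.57, 4.71], [0.07, 3.14], [-2.87, 2.87]. Speed limits (rad/s): [2.22, 2.22, 2.79, 3.14, 3.14, 3.14].

INTERFACE

Orientations are given as a unit quaternion [w, x, y, z].
In Python, from station import robot gives the robot as it stands.
- The arm moves only by the tool move_arm, never from a script. Its argument "rows" is a list of rows, each an object of numbers: "x", "y", "z": the shift along the tool's x, y, z each as a share of 40 mm, from -1 to 1; "wx", "wy", "wz": the turn, a rotation vector about the tool's x, y, z each as a share of 4 degrees, from -1 to 1; "hand": the opening, from -1 (shut) to 1 (fully open). A call has exactly 10 rows; each row shifts and turns the commanded pose from where the row before left it, along the tool's axes as they then stand; what a row does not reach is not made up. A row lasts 1/12 s, in which the tool goes at most 41.7 mm and 7.16 degrees, less where a joint would pass 70% of its speed; a pose out of reach is approached as far as the arm can. A call with a number of a shift or a turn outside -1 to 1 is refused whole. A call with a gripper value outside its range is refused whole. The fingers move at their own pace and stop on an object; the grip force is fixed at half the most. Time passes only in rows, so rows that do not move let the fingers close, or fill a call up. It gives the time, the measured TCP pose, the force, the opening and the grip force at its end, in the units of the state.
- robot.get_obs(): the state, without advancing time (a new reading comes with each control period).
- robot.capture(name): name is "scene" or "side" or "wrist"; returns a dict with "image" (400x640x3 uint8, blue, green, red), "depth" (400x640 float32, mm along the optical axis (not along the pixel's ray), 0 where there is no reading), "fx", "fy", "cx", "cy" (pixels), "k1" (the pictures are not rectified: a ray, as slopes to the right and down, at radius r is drawn at 1 + k1 r^2 times it, then the intrinsics apply), "extrinsics" (4x4, takes a point from world to camera coordinates). Camera axes: x right, y up, looking along -z (the intrinsics and any distortion apply to the point x, -y, -z); pixel columns grow to the right and rows downward; lengths in mm; the calibration is good to about 2 mm. A picture is of the moment at which its call begins.
- robot.hand_in(): hands the job in; it is judged then, once.
The state is a dict: "time_s": time; "joint_positions": joint angles; "joint_velocities": joint speeds; "tau": joint torques, N m; "eef_pos": TCP position; "ee_rot": TCP orientation; "force": force on the tool from outside, world axes, zero at the start; "moment": the same for the moment, N m; "finger_gap": finger opening in mm; "finger_force": force on a finger pad.
Only numpy, scipy, OpenCV 4.12 (cv2) and the standard library are available. Lean on these libraries where they do the work, as an engineer would, in place of code of your own. Each camera call takes 0.05 s, during which the arm holds its last target. There are 200 camera calls.

## Working session

There is one attempt and no reset: what is moved stays moved. The work goes in short steps, Python scripts to look and compute and a tool call to move; the robot and the scene stay as the last step left them, time stands still between calls to the robot, and variables do not carry over. Pictures are saved under pics/ and viewed, at most 10 in all, crops included, and the job is handed in when it is done.

Besides the shell and the picture viewer there is one more tool, called after "Request:" as name(argument=value, ...), one argument or row to a line, values as JSON. move_arm: Moves the arm, as the interface text tells. Shift numbers are shares of 40 mm and turn numbers shares of 4 degrees, none past 1 either way. Its arguments: {"type":"object","properties":{"rows":{"type":"array","items":{"type":"object","properties":{"x":{"type":"number"},"y":{"type":"number"},"z":{"type":"number"},"wx":{"type":"number"},"wy":{"type":"number"},"wz":{"type":"number"},"hand":{"type":"number"}}}}},"required":["rows"]}

```bash
mkdir -p pics; ls; cat > h.py <<'E'
import numpy as np, cv2
from station import robot
def cap(n):
    return robot.capture(n)
def ray(c,u,v):
    x=(u-c['cx'])/c['fx']; y=(v-c['cy'])/c['fy']; r0=np.hypot(x,y); r=r0
    for _ in range(20): r=r0/(1+c['k1']*r*r)
    s=r/r0 if r0>0 else 1
    E=np.array(c['extrinsics']); R=E[:3,:3]; t=E[:3,3]
    return -R.T@t, R.T@np.array([x*s,-y*s,-1.])
def onz(c,u,v,z):
    o,d=ray(c,u,v); return o+d*(z-o[2])/d[2]
def atd(c,u,v):
    o,d=ray(c,u,v); return o+d*float(c['depth'][int(v),int(u)])
def proj(c,p):
    E=np.array(c['extrinsics']); q=E[:3,:3]@np.array(p)+E[:3,3]; x=q[0]/-q[2]; y=-q[1]/-q[2]; k=1+c['k1']*(x*x+y*y)
    return c['cx']+c['fx']*x*k, c['cy']+c['fy']*y*k
E
python3 - <<'E'
from h import *
for n in ['scene','side','wrist']:
    c=cap(n); cv2.imwrite(f'pics/{n}0.png',c['image']); np.savez(f'{n}0.npz',**c)
    E=np.array(c['extrinsics']); print(n,c['fx'],c['cx'],c['cy'],c['k1'],-E[:3,:3].T@E[:3,3],E[:3,:3].T@[0,0,-1])
print(robot.get_obs())
E
```

```text
pics
scene 367.0473351663697 323.06291798749146 205.17688864600507 -0.05753240097506024 [1020.76521505  543.64410986  572.81878326] [-0.56912607 -0.58963319 -0.57308657]
side 417.6676912799358 322.8830544873069 187.7544086318672 -0.08064734158063895 [104.54389    836.81253747 884.4107095 ] [ 0.32312007 -0.67193821 -0.66640263]
wrist 292.41794217371245 314.4438547537748 201.17488935388266 -0.02835093510382832 [156.39642534 532.94467084 384.92750897] [ 0.25492974 -0.11883061 -0.9596302 ]
{'time_s': 0.15, 'joint_positions': array([ 1.05838906e+00,  3.51143781e-01,  1.65223208e+00,  6.84637634e-06,
        1.13911486e+00, -8.45970304e-02]), 'joint_velocities': array([-3.23404997e-05, -9.58287420e-04, -4.14450274e-03,  1.38984514e-03,
       -1.23807895e-03, -7.98505066e-04]), 'tau': array([ 8.75474070e-04, -4.97458863e+01, -2.85342515e+01,  6.99948007e-02,
        2.45309091e-02, -1.06468362e-04]), 'eef_pos': array([228.02759273, 500.21358712, 203.5250652 ]), 'ee_rot': array([-1.35025915e-04,  2.12279008e-01,  9.77208996e-01, -4.28259220e-04]), 'force': array([-0.132568  ,  0.39089412, -0.18692807]), 'moment': array([0.01576572, 0.0374649 , 0.01801377]), 'finger_force': 0.0, 'finger_gap': 93.11402092600346}
```

View pics/scene0.png

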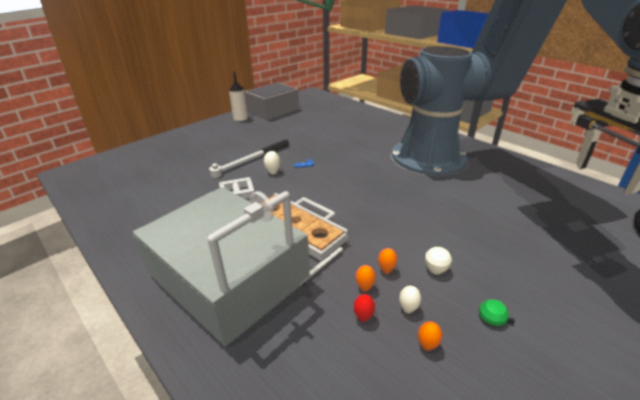

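View pics/side0.png

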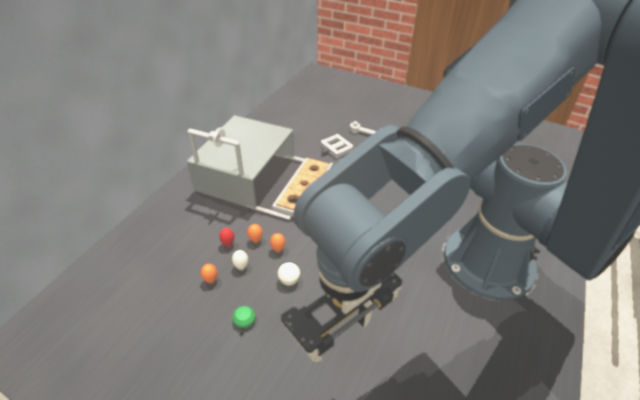

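The scene view shows the squat glass at (438,260), the small egg at (410,298) and the tall egg at (272,161) beside the wrench. The side view shows the squat at (289,274), the small egg at (240,260) and the tray at (305,185). The tall egg is hidden there.

```bash
python3 - <<'E'
from h import *
S=dict(np.load('scene0.npz')); D=dict(np.load('side0.npz'))
def tri(a,pa,b,pb):
    o1,d1=ray(a,*pa);o2,d2=ray(b,*pb)
    s=np.linalg.lstsq(np.c_[d1,-d2],o2-o1,rcond=None)[0]
    p,q=o1+d1*s[0],o2+d2*s[1]; return (p+q)/2,np.linalg.norm(p-q)
def cent(c,u,v,kind,w=22):
    im=c['image'][v-w:v+w,u-w:u+w]; h=cv2.cvtColor(im,cv2.COLOR_BGR2HSV)
    m=((h[...,2]>110)&(h[...,1]<70)) if kind=='w' else (h[...,1]>150)
    n,l,st,ce=cv2.connectedComponentsWithStats(m.astype(np.uint8))
    k=l[w,w]; return ce[k]+[u-w,v-w],st[k]
for n,a,b,k in [('squat',(438,260),(289,274),'w'),('small',(410,298),(240,260),'w'),('red',(364,308),(227,237),'c'),('or1',(387,260),(277,242),'c'),('or2',(365,278),(255,233),'c'),('or3',(430,335),(208,273),'c'),('bell',(494,312),(244,317),'c')]:
    ca,sa=cent(S,*a,k);cb,sb=cent(D,*b,k); print(n,ca.round(1),sa[:5],cb.round(1),sb[:5],[x.round(1) for x in tri(S,ca,D,cb)])
ct,st=cent(S,272,161,'w'); print('tall',ct,st,onz(S,*ct,36),atd(S,272,161))
for n,c,x0,y0,x1,y1 in [('sc',S,200,150,360,290),('sd',D,250,120,410,220)]:
    cv2.imwrite(f'pics/{n}c.png',cv2.resize(c['image'][y0:y1,x0:x1],None,fx=4,fy=4,interpolation=cv2.INTER_CUBIC)[:600,:800])
E
```

```text
squat [437.8 258.6] [  7   7  31  29 668] [289.3 273.2] [   0    0   44   44 1700] [array([449.2, 302.3,  31.8]), np.float64(0.1)]
small [409.6 297.4] [ 10   8  25  29 544] [240.  262.1] [   0    0   44   44 1506] [array([580.4, 324.6,  29.3]), np.float64(7.6)]
red [363.8 306.8] [ 12   8  21  28 438] [226.2 236.1] [ 15  14  13  16 154] [array([660.8, 276.1,  34.4]), np.float64(0.3)]
or1 [387.2 259.8] [ 13  10  19  26 350] [277.1 243.5] [ 16  18  13  13 121] [array([527.9, 229.1,  30. ]), np.float64(4.1)]
or2 [365.1 277.2] [ 13   9  19  26 386] [254.7 234. ] [ 16  17  12  14 121] [array([599.8, 228.6,  30.2]), np.float64(3.8)]
or3 [429.5 335.1] [ 10   8  24  30 544] [209.  274.4] [ 16  15  14  16 152] [array([625.9, 396.1,  30.6]), np.float64(3.2)]
bell [493.6 312.1] [  8  10  28  25 552] [243.5 316.5] [   0    0   44   44 1936] [array([487.8, 450. ,  17.7]), np.float64(0.8)]
tall [271.39766082 161.5380117 ] [ 12  12  20  23 342] [ 436.2966901  -289.80941124   36.        ] [ 447.60848904 -270.27192041   49.50527664]
```

View pics/sdc.png

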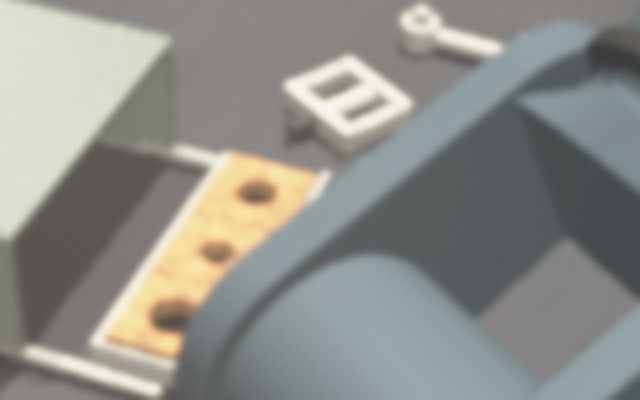

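View pics/scc.png

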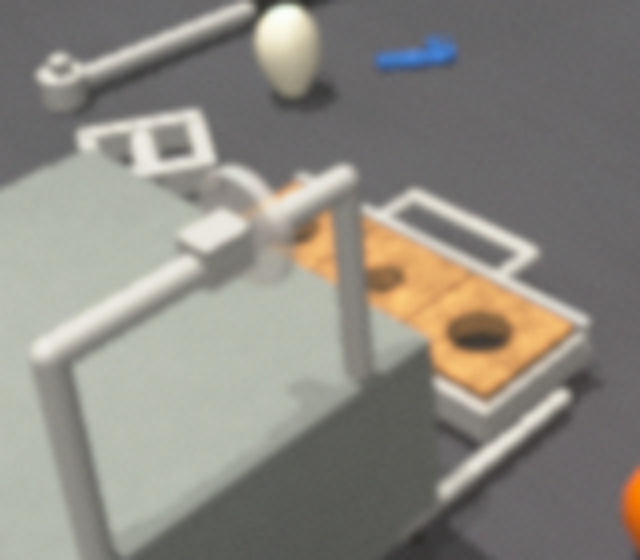

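Pocket order from cart left to right is wide, narrow, mid. Next I triangulate the pockets to get the cart's heading.

```bash
cat >> h.py <<'E'
def tri(a,pa,b,pb):
    o1,d1=ray(a,*pa);o2,d2=ray(b,*pb)
    s=np.linalg.lstsq(np.c_[d1,-d2],o2-o1,rcond=None)[0]
    p,q=o1+d1*s[0],o2+d2*s[1]; return (p+q)/2,np.linalg.norm(p-q)
def goto(p,yaw=None):
    o=robot.get_obs(); q=o['ee_rot']; from scipy.spatial.transform import Rotation as R
    M=R.from_quat([q[1],q[2],q[3],q[0]]).as_matrix(); e=o['eef_pos']
    y=np.degrees(np.arctan2(M[1,0],M[0,0])); d=np.array(p)-e
    # desired: tool z down, tool x at yaw
    s='tool shift/40 %s'%(M.T@d/40).round(3)
    if yaw is not None:
        a=np.radians(yaw); T=np.array([[np.cos(a),np.sin(a),0],[np.sin(a),-np.cos(a),0],[0,0,-1]])
        s+=' turn/4 %s; shift in target frame/40 %s'%((np.degrees(R.from_matrix(M.T@T).as_rotvec())/4).round(3),(T.T@d/40).round(3))
    print('t %.2f'%o['time_s'],'pos',e.round(1),'yaw %.2f'%y,s)
E
python3 - <<'E'
from h import *
S=dict(np.load('scene0.npz')); D=dict(np.load('side0.npz'))
w=(293.75,198.75);n=(304.5,182.75);m=(314.25,167.75)
print(tri(S,(319.5,232),D,w),tri(S,(295.75,219),D,n))
for z in (22,27):
    P=[onz(D,*p,z) for p in (w,n,m)]; d=P[0]-P[2]; print(z,[p.round(1) for p in P],np.hypot(*d[:2]),np.degrees(np.arctan2(d[1],d[0])))
for p in [(545,250),(412,190),(588,322),(362,210)]: print(onz(S,200+p[0]/4,150+p[1]/4,38).round(1))
goto([500,314,250],None)
E
```

```text
(array([570.26215598,  64.76000899,  36.932452  ]), np.float64(1.4884749516648386)) (array([576.17733011, -12.50001541,  36.84061483]), np.float64(0.34862017414656543))
22 [array([578.2,  52.2,  22. ]), array([584.4, -27.1,  22. ]), array([ 591.6, -107.6,   22. ])] 160.3065074072805 94.80674099714683
27 [array([575.4,  56.7,  27. ]), array([581.6, -22.1,  27. ]), array([ 588.8, -102.1,   27. ])] 159.37709810355912 94.8067409971468
[488.6  39.   38. ]
[502.3 -69.   38. ]
[521.9 105.7  38. ]
[540.6 -74.4  38. ]
t 0.15 pos [228.  500.2 203.5] yaw 155.49 tool shift/40 [-8.118 -1.416 -1.161]
```

Request:
move_arm(
  rows=[
    {"x": -0.4, "y": -0.16, "wz": -0.4, "hand": 0.6},
    {"x": -0.8, "y": -0.33, "wz": -0.8, "hand": 0.6},
    {"x": -0.8, "y": -0.33, "wz": -0.8, "hand": 0.6},
    {"x": -0.8, "y": -0.33, "wz": -0.8, "hand": 0.6},
    {"x": -0.8, "y": -0.33, "wz": -0.8, "hand": 0.6},
    {"x": -0.8, "y": -0.33, "wz": -0.8, "hand": 0.6},
    {"x": -0.8, "y": -0.33, "wz": -0.8, "hand": 0.6},
    {"x": -0.8, "y": -0.33, "wz": -0.8, "hand": 0.6},
    {"x": -0.8, "y": -0.33, "wz": -0.8, "hand": 0.6},
    {"x": -0.4, "y": -0.16, "wz": -0.6, "hand": 0.6},
  ],
)

```text
validation failed for argument at $.ro...
```

```bash
python3 - <<'E'
from h import *
c=cap('wrist'); cv2.imwrite('pics/w1.png',c['image']); np.savez('w1.npz',**c)
goto([580,325,200],185)
print([np.round(proj(c,p)) for p in [(580,325,30),(449,302,30),(571,60,30)]])
d=cap('side'); np.savez('side1.npz',**d)
E
```

```text
t 0.20 pos [228.1 500.3 203.6] yaw 155.49 tool shift/40 [-9.823 -0.337  0.091] turn/4 [-9.000e-03 -3.000e-03 -7.378e+00]; shift in target frame/40 [-8.383 -5.132  0.091]
[array([307., 416.]), array([257., 363.]), array([169., 455.])]
```

View pics/w1.png

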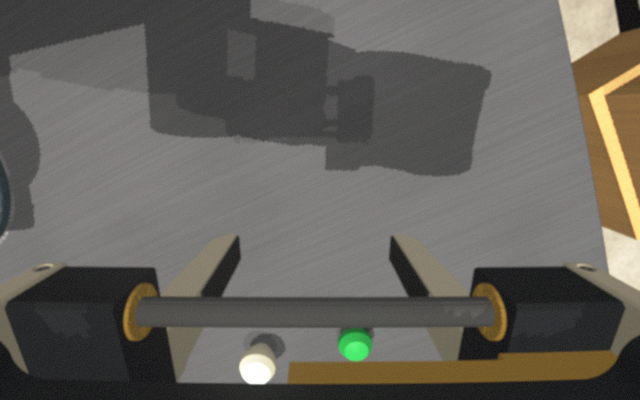

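The move was refused. The picture, still from the start pose, shows the gripper filling rows above 270, with the bell at (355,345) and the squat at (257,365). I'll retry with every field filled in.

Request:
move_arm(
  rows=[
    {"x": -0.5, "y": -0.16, "z": 0, "wx": 0, "wy": 0, "wz": -0.4, "hand": 0.6},
    {"x": -1, "y": -0.3, "z": 0, "wx": 0, "wy": 0, "wz": -0.8, "hand": 0.6},
    {"x": -1, "y": -0.3, "z": 0, "wx": 0, "wy": 0, "wz": -0.8, "hand": 0.6},
    {"x": -1, "y": -0.3, "z": 0, "wx": 0, "wy": 0, "wz": -0.8, "hand": 0.6},
    {"x": -1, "y": -0.3, "z": 0, "wx": 0, "wy": 0, "wz": -0.8, "hand": 0.6},
    {"x": -1, "y": -0.3, "z": 0, "wx": 0, "wy": 0, "wz": -0.8, "hand": 0.6},
    {"x": -1, "y": -0.3, "z": 0, "wx": 0, "wy": 0, "wz": -0.8, "hand": 0.6},
    {"x": -1, "y": -0.3, "z": 0, "wx": 0, "wy": 0, "wz": -0.8, "hand": 0.6},
    {"x": -1, "y": -0.3, "z": 0, "wx": 0, "wy": 0, "wz": -0.8, "hand": 0.6},
    {"x": -0.4, "y": -0.1, "z": 0, "wx": 0, "wy": 0, "wz": -0.6, "hand": 0.6},
  ],
)

```text
time_s: 1.08
eef_pos: [554.6, 323.2, 203.6]
ee_rot: [0.0, -0.044, 0.999, -0.0]
force: [0.1, 0.7, -0.5]
finger_gap: 74.4
finger_force: 0.0
```

```bash
python3 - <<'E'
from h import *
c=cap('wrist'); cv2.imwrite('pics/w2.png',c['image']); np.savez('w2.npz',**c)
goto([580,325,200],185)
print([np.round(proj(c,p)) for p in [(580,325,30),(449,302,30),(571,60,30)]])
d=cap('side'); np.savez('side1.npz',**d)
E
```

```text
t 1.13 pos [555.3 323.3 203.3] yaw -174.80 tool shift/40 [-0.618 -0.013  0.082] turn/4 [-0.007  0.013  0.05 ]; shift in target frame/40 [-0.618 -0.011  0.081]
[array([314., 201.]), array([304.,  90.]), array([105., 176.])]
```

View pics/w2.png

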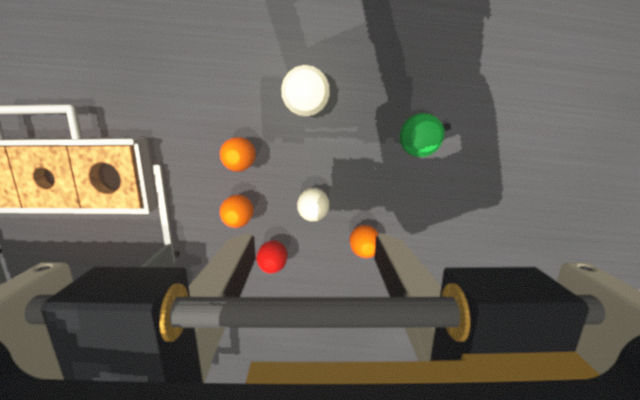

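The wrist view shows the squat at (305,90), the small egg at (313,204), the wide pocket at (105,178) and the narrow pocket at (44,177). I move over the tray for a second look.

Request:
move_arm(
  rows=[
    {"x": 0, "y": -0.5, "z": 0, "wx": 0, "wy": 0, "wz": 0, "hand": 0.6},
    {"x": 0, "y": -1, "z": 0, "wx": 0, "wy": 0, "wz": 0, "hand": 0.6},
    {"x": 0, "y": -1, "z": 0, "wx": 0, "wy": 0, "wz": 0, "hand": 0.6},
    {"x": 0, "y": -1, "z": 0, "wx": 0, "wy": 0, "wz": 0, "hand": 0.6},
    {"x": 0, "y": -1, "z": 0, "wx": 0, "wy": 0, "wz": 0, "hand": 0.6},
    {"x": 0, "y": -1, "z": 0, "wx": 0, "wy": 0, "wz": 0, "hand": 0.6},
    {"x": 0, "y": -1, "z": 0, "wx": 0, "wy": 0, "wz": 0, "hand": 0.6},
    {"x": 0, "y": -1, "z": 0, "wx": 0, "wy": 0, "wz": 0, "hand": 0.6},
    {"x": 0, "y": -0.8, "z": 0, "wx": 0, "wy": 0, "wz": 0, "hand": 0.6},
    {"x": 0, "y": 0, "z": 0, "wx": 0, "wy": 0, "wz": 0, "hand": 0.6},
  ],
)

```text
time_s: 2.02
eef_pos: [579.7, -9.0, 204.0]
ee_rot: [-0.0, -0.042, 0.999, -0.0]
force: [0.6, -0.2, 0.1]
finger_gap: 74.5
finger_force: 0.0
```

```bash
python3 - <<'E'
from h import *
c=cap('wrist'); cv2.imwrite('pics/w3.png',c['image']); np.savez('w3.npz',**c)
goto([580,325,200],185)
print([np.round(proj(c,p)) for p in [(580,325,30),(449,302,30),(571,60,30)]])
E
```

```text
t 2.07 pos [579.6  -6.6 203.9] yaw -175.12 tool shift/40 [-0.714  8.259  0.098] turn/4 [-0.    -0.003 -0.031]; shift in target frame/40 [-0.732  8.257  0.098]
[array([571., 204.]), array([588.,  96.]), array([371., 179.])]
```

View pics/w3.png

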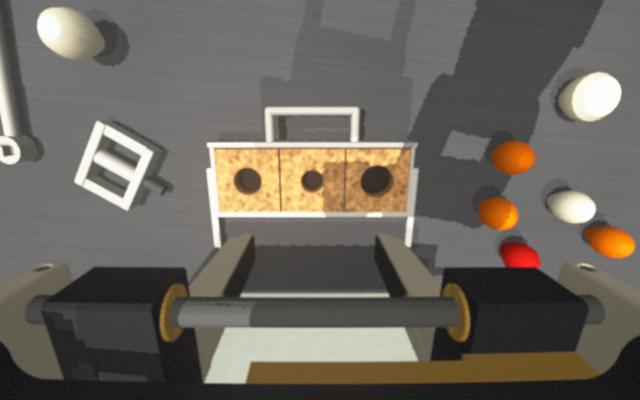

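The wrist view now has all three pockets: mid (247,181), narrow (312,180) and wide (376,180). The tall egg is at (70,33), with the pedal at (120,165) and the wrench left of it.

```bash
python3 - <<'E'
from h import *
A=dict(np.load('w2.npz')); B=dict(np.load('w3.npz'));S=dict(np.load('scene0.npz')); D=dict(np.load('side1.npz'))
def comp(c,u,v,f,w=30):
    u0,v0=max(u-w,0),max(v-w,0)
    im=c['image'][v0:v+w,u0:u+w]; h=cv2.cvtColor(im,cv2.COLOR_BGR2HSV).astype(int)
    m=f(h).astype(np.uint8); m=cv2.morphologyEx(m,cv2.MORPH_OPEN,np.ones((3,3)))
    n,l,st,ce=cv2.connectedComponentsWithStats(m); k=l[v-v0,u-u0]
    (e,ax,an)=cv2.fitEllipse(cv2.findContours((l==k).astype(np.uint8),0,1)[0][0])
    return np.array(e)+[u0,v0],np.round(ax,1),st[k][:5]
dark=lambda h:h[...,2]<85
white=lambda h:(h[...,1]<75)&(h[...,2]>125)
for n,u,v in [('mid',247,181),('nar',312,180),('wid',376,180)]:
    e,ax,st=comp(B,u,v,dark,22); print(n,e.round(1),ax,st,[onz(B,*e,z).round(1) for z in (27,32)])
    for dv in(-22,22): print('  top depth',atd(B,u,v+dv).round(1),end='')
    print(' bottom',atd(B,u,v).round(1))
for n,u,v in [('wid',105,178),('nar',44,177)]:
    e,ax,st=comp(A,u,v,dark,20); print('A',n,e.round(1),ax,st,onz(A,*e,27).round(1))
for n,a,b,d in [('squat',(305,90),(588,97),(289,274)),('small',(313,204),(571,207),(240,260))]:
    ea,eb,ed=[comp(c,*p,white,w) for c,p,w in((A,a,34),(B,b,40),(D,d,20))]
    print(n,ea,eb,ed,tri(A,ea[0],B,eb[0]),tri(A,ea[0],D,ed[0]),atd(A,*a))
e=comp(B,70,33,white,45); s=comp(S,272,161,white,22); print('tall',e,s,tri(B,e[0],S,s[0]),atd(B,*e[0]))
for p in [(210,144),(416,144),(211,216),(413,213),(280,150),(280,208),(345,150),(345,208)]: print(p,onz(B,*p,35).round(1),atd(B,*p).round(1))
print('pedal',onz(B,120,165,24),'wrench end',onz(B,12,150,30), onz(B,5,0,20))
E
```

```text
mid [246.5 180.5] [50.9 50.9] [   0    0   44   44 1848] [array([586.1, -94.4,  27. ]), array([584.9, -93.3,  32. ])]
  top depth [557.1 -91.8  38.4]  top depth [611.4 -90.4  39.8] bottom [587.7 -94.7  22.7]
nar [311.5 179.5] [50.9 50.9] [   0    0   44   44 1817] [array([577.9, -13.3,  27. ]), array([576.9, -13.3,  32. ])]
  top depth [549.6 -14.9  37.9]  top depth [604.2 -10.4  37. ] bottom [579.8 -12.5  21.3]
wid [375.6 179.6] [25.2 29.5] [  8   9  29  27 623] [array([571.3,  66.6,  27. ]), array([570.3,  65.5,  32. ])]
  top depth [543.   60.7  38.8]  top depth [597.   68.6  38.4] bottom [572.9  68.7  20.7]
A wid [104.5 177.5] [46.2 46.2] [   0    0   40   40 1528] [573.2  57.6  27. ]
A nar [ 43.5 176.5] [46.2 46.2] [   0    0   40   40 1543] [578.7 -22.8  27. ]
squat (array([301.76110458,  87.66583252]), array([48.1, 63.2]), array([   0,    4,   59,   57, 2224], dtype=int32)) (array([592.31010437,  96.44689941]), array([46.9, 60.6]), array([  15,   14,   59,   51, 2304], dtype=int32)) (array([289.31625938, 273.26589775]), array([42.6, 45.8]), array([   0,    0,   40,   40, 1320]
[... 981 characters left out ...]
) (array([ 432.13768245, -297.89825773,   33.45229916]), np.float64(2.467981441458457)) [ 438.88748065 -273.728201     65.0321424 ]
(210, 144) [ 543.5 -136.9   35. ] [ 542.8 -135.1   40.1]
(416, 144) [522.9 106.6  35. ] [522.5 104.4  41.3]
(211, 216) [ 634.2 -137.    35. ] [ 641.7 -143.8   15.2]
(413, 213) [608.4 118.3  35. ] [614.9 126.5  13.6]
(280, 150) [543.7 -53.6  35. ] [543.1 -53.   39.9]
(280, 208) [616.  -49.8  35. ] [616.6 -50.   33.3]
(345, 150) [537.2  23.5  35. ] [538.4  24.8  23.3]
(345, 208) [609.1  31.6  35. ] [607.9  31.1  38.7]
pedal [ 580.03700027 -255.36552037   24.        ] wrench end [ 570.56612683 -388.54099321   30.        ] [ 400.84864363 -376.36826837   20.        ]
```

Request:
move_arm(
  rows=[
    {"x": 0, "y": 0.5, "z": 0, "wx": 0, "wy": 0, "wz": 0, "hand": 0.4},
    {"x": 0, "y": 1, "z": 0, "wx": 0, "wy": 0, "wz": 0, "hand": 0.4},
    {"x": 0, "y": 1, "z": 0, "wx": 0, "wy": 0, "wz": 0, "hand": 0.4},
    {"x": 0, "y": 1, "z": 0, "wx": 0, "wy": 0, "wz": 0, "hand": 0.4},
    {"x": 0, "y": 1, "z": 0, "wx": 0, "wy": 0, "wz": 0, "hand": 0.4},
    {"x": -0.1, "y": 1, "z": 0, "wx": 0, "wy": 0, "wz": 0, "hand": 0.4},
    {"x": -0.6, "y": 1, "z": 0, "wx": 0, "wy": 0, "wz": 0, "hand": 0.4},
    {"x": -1, "y": 1, "z": 0, "wx": 0, "wy": 0, "wz": 0, "hand": 0.4},
    {"x": -0.9, "y": 0.5, "z": 0, "wx": 0, "wy": 0, "wz": 0, "hand": 0.4},
    {"x": 0, "y": 0, "z": 0, "wx": 0, "wy": 0, "wz": 0, "hand": 0.4},
  ],
)

```text
time_s: 2.9
eef_pos: [645.5, 312.9, 201.8]
ee_rot: [0.0, -0.046, 0.999, 0.0]
force: [-0.9, -0.5, -0.6]
finger_gap: 64.9
finger_force: 0.0
```

```bash
cat >> h.py <<'E'
def blob(c,u,v,w,kind):
    """sub-pixel centre of the bright (glass) or dark (pocket) round thing near u,v"""
    u0,v0=max(int(u)-w,0),max(int(v)-w,0); im=c['image'][v0:int(v)+w,u0:int(u)+w]
    h=cv2.cvtColor(im,cv2.COLOR_BGR2HSV).astype(int)
    if kind=='dark': m=h[...,2]<110
    elif kind=='deep': m=h[...,2]<95
    else: m=(h[...,1]<75)&(h[...,2]>150)
    m=cv2.morphologyEx(m.astype(np.uint8),cv2.MORPH_OPEN,np.ones((3,3)))
    n,l,st,ce=cv2.connectedComponentsWithStats(m)
    k=min((i for i in range(1,n) if st[i][4]>60),key=lambda i:np.hypot(*(ce[i]+[u0-u,v0-v])))
    hull=cv2.convexHull(cv2.findContours((l==k).astype(np.uint8),0,1)[0][0])
    x,y,ww,hh=cv2.boundingRect(hull)
    return np.array([x+u0+(ww-1)/2,y+v0+(hh-1)/2]),ce[k]+[u0,v0],(ww,hh)
E
python3 - <<'E'
from h import *
B=dict(np.load('w3.npz'));A=dict(np.load('w2.npz'))
for n,u,v in [('mid',247,181),('nar',312,180),('wid',376,180)]:
    for k in('dark','deep'):
        b,ce,s=blob(B,u,v,22,k); print(n,b,ce.round(1),s,onz(B,*b,38).round(1),onz(B,*ce,38).round(1))
b,ce,s=blob(A,305,90,34,'w'); print('squat A',b,ce,s,onz(A,*b,30).round(1),onz(A,*ce,30).round(1))
c=cap('wrist'); np.savez('w4.npz',**c)
u,v=proj(c,(582,322,33)); b,ce,s=blob(c,u,v,34,'w'); print((u,v),b,ce,s,onz(c,*b,33),onz(c,*ce,33),atd(c,*b))
goto([582,322,204],185)
E
```

```text
mid [247.5 180. ] [247.7 180. ] (24, 23) [582.7 -90.8  38. ] [582.7 -90.6  38. ]
mid [248.  179.5] [248.1 179.6] (23, 22) [582.1 -90.2  38. ] [582.2 -90.1  38. ]
nar [311.5 180. ] [311.7 180.1] (20, 19) [576.2 -13.3  38. ] [576.3 -13.   38. ]
nar [312. 180.] [311.9 179.9] (19, 17) [576.1 -12.7  38. ] [576.  -12.9  38. ]
wid [376. 180.] [376.1 180.3] (31, 29) [569.5  64.7  38. ] [569.9  64.9  38. ]
wid [375.5 180. ] [375.6 179.8] (30, 29) [569.6  64.1  38. ] [569.3  64.2  38. ]
squat A [304.5  90. ] [304.57142857  89.90560323] (48, 51) [449.  302.1  30. ] [448.9 302.1  30. ]
(np.float64(327.2791927548825), np.float64(130.3650130395516)) [328. 131.] [327.91930541 131.00715015] (35, 35) [582.64244108 322.91307681  33.        ] [582.65924396 322.82007369  33.        ] [581.5453674  321.69458551  57.59784379]
t 2.95 pos [643.5 310.7 201.8] yaw -174.76 tool shift/40 [ 1.505  0.421 -0.053] turn/4 [-0.001 -0.023  0.059]; shift in target frame/40 [ 1.507  0.415 -0.055]
```

Request:
move_arm(
  rows=[
    {"x": 0.5, "y": 0.15, "z": 0, "wx": 0, "wy": 0, "wz": 0.1, "hand": 0.4},
    {"x": 0.5, "y": 0.15, "z": 0.2, "wx": 0, "wy": 0, "wz": 0, "hand": 0.4},
    {"x": 0.5, "y": 0.12, "z": 0.5, "wx": 0, "wy": 0, "wz": 0, "hand": 0.4},
    {"x": 0, "y": 0, "z": 0.7, "wx": 0, "wy": 0, "wz": 0, "hand": 0.4},
    {"x": 0, "y": 0, "z": 0.7, "wx": 0, "wy": 0, "wz": 0, "hand": 0.4},
    {"x": 0, "y": 0, "z": 0.4, "wx": 0, "wy": 0, "wz": 0, "hand": 0.4},
    {"x": 0, "y": 0, "z": 0, "wx": 0, "wy": 0, "wz": 0, "hand": 0.4},
    {"x": 0, "y": 0, "z": 0, "wx": 0, "wy": 0, "wz": 0, "hand": 0.4},
    {"x": 0, "y": 0, "z": 0, "wx": 0, "wy": 0, "wz": 0, "hand": 0.4},
    {"x": 0, "y": 0, "z": 0, "wx": 0, "wy": 0, "wz": 0, "hand": 0.4},
  ],
)

```text
time_s: 3.78
eef_pos: [582.8, 319.3, 105.8]
ee_rot: [0.001, -0.041, 0.999, 0.0]
force: [-0.4, 0.3, 0.0]
finger_gap: 64.9
finger_force: 0.0
```

```bash
python3 - <<'E'
from h import *
goto([582.5,322.5,42],184.75)
goto([582.5,322.5,42],184.75)
E
```

```text
t 3.78 pos [582.8 319.3 105.8] yaw -175.31 tool shift/40 [0.004 0.08  1.596] turn/4 [ 0.013  0.034 -0.014]; shift in target frame/40 [1.000e-03 8.100e-02 1.596e+00]
t 3.78 pos [582.8 319.3 105.8] yaw -175.31 tool shift/40 [0.004 0.08  1.596] turn/4 [ 0.013  0.034 -0.014]; shift in target frame/40 [1.000e-03 8.100e-02 1.596e+00]
```

Request:
move_arm(
  rows=[
    {"x": 0, "y": 0.08, "z": 0.3, "wx": 0, "wy": 0, "wz": 0, "hand": 0.4},
    {"x": 0, "y": 0, "z": 0.4, "wx": 0, "wy": 0, "wz": 0, "hand": 0.4},
    {"x": 0, "y": 0, "z": 0.4, "wx": 0, "wy": 0, "wz": 0, "hand": 0.4},
    {"x": 0, "y": 0, "z": 0.3, "wx": 0, "wy": 0, "wz": 0, "hand": 0.4},
    {"x": 0, "y": 0, "z": 0.19, "wx": 0, "wy": 0, "wz": 0, "hand": 0.4},
    {"x": 0, "y": 0, "z": 0, "wx": 0, "wy": 0, "wz": 0, "hand": 0.4},
    {"x": 0, "y": 0, "z": 0, "wx": 0, "wy": 0, "wz": 0, "hand": 0.3},
    {"x": 0, "y": 0, "z": 0, "wx": 0, "wy": 0, "wz": 0, "hand": 0.2},
    {"x": 0, "y": 0, "z": 0, "wx": 0, "wy": 0, "wz": 0, "hand": 0.1},
    {"x": 0, "y": 0, "z": 0, "wx": 0, "wy": 0, "wz": 0, "hand": 0},
  ],
)

```text
time_s: 4.62
eef_pos: [582.5, 322.2, 41.1]
ee_rot: [0.001, -0.041, 0.999, 0.0]
force: [0.2, -0.0, -0.7]
finger_gap: 48.9
finger_force: 0.0
```

Request:
move_arm(
  rows=[
    {"x": 0, "y": 0, "z": 0, "wx": 0, "wy": 0, "wz": 0, "hand": -0.06},
    {"x": 0, "y": 0, "z": 0, "wx": 0, "wy": 0, "wz": 0, "hand": -0.12},
    {"x": 0, "y": 0, "z": 0, "wx": 0, "wy": 0, "wz": 0, "hand": -0.18},
    {"x": 0, "y": 0, "z": 0, "wx": 0, "wy": 0, "wz": 0, "hand": -0.24},
    {"x": 0, "y": 0, "z": 0, "wx": 0, "wy": 0, "wz": 0, "hand": -0.3},
    {"x": 0, "y": 0, "z": 0, "wx": 0, "wy": 0, "wz": 0, "hand": -0.3},
    {"x": 0, "y": 0, "z": 0, "wx": 0, "wy": 0, "wz": 0, "hand": -0.3},
    {"x": 0, "y": 0, "z": 0, "wx": 0, "wy": 0, "wz": 0, "hand": -0.3},
    {"x": 0, "y": 0, "z": 0, "wx": 0, "wy": 0, "wz": 0, "hand": -0.3},
    {"x": 0, "y": 0, "z": 0, "wx": 0, "wy": 0, "wz": 0, "hand": -0.3},
  ],
)

```text
time_s: 5.45
eef_pos: [582.1, 322.0, 40.3]
ee_rot: [-0.0, -0.041, 0.999, -0.0]
force: [-0.1, 0.1, 0.1]
finger_gap: 32.6
finger_force: 0.0
```

Gap 32.6 mm with no force means nothing is held, so I look.

```bash
python3 - <<'E'
from h import *
c=cap('wrist'); d=cap('side'); s=cap('scene')
im=np.vstack([np.hstack([c['image'][120:400,120:520]]),np.hstack([cv2.resize(d['image'][190:290,180:290],(220,200)),cv2.resize(s['image'][240:340,350:440],(180,200))])])
cv2.imwrite('pics/g1.png',im); print(proj(c,(582,322,40)),proj(d,(582,322,40)))
E
```

```text
(np.float64(314.64994806875774), np.float64(237.54652045872902)) (np.float64(240.35220253712959), np.float64(257.26904735939075))
```

View pics/g1.png

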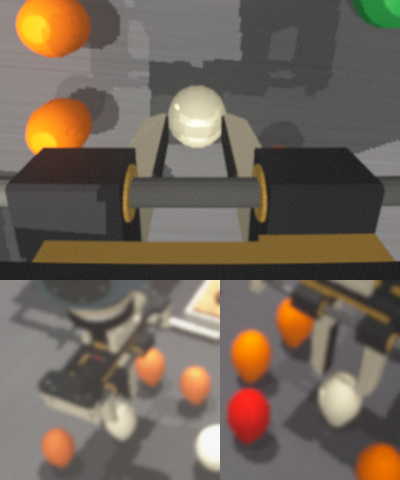

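The wrist crop shows the glass upright between or in front of the tips, at full-frame (317,235). I use depth to locate the fingertips relative to it.

```bash
python3 - <<'E'
from h import *
from scipy.spatial.transform import Rotation as R
o=robot.get_obs(); print(o['eef_pos'],o['finger_gap'],o['finger_force'])
q=o['ee_rot'];M=R.from_quat([q[1],q[2],q[3],q[0]]).as_matrix()
c=cap('wrist'); print('cam',-c['extrinsics'][:3,:3].T@c['extrinsics'][:3,3])
for u,v in [(317,215),(317,225),(317,235),(317,250),(317,262),(272,240),(274,250),(280,245),(355,245),(360,255),(348,240),(265,255),(270,235)]:
    p=atd(c,u,v); print((u,v),p.round(1),'tool',(M.T@(p-o['eef_pos'])).round(1),c['image'][v,u])
s=cap('scene'); d=cap('side')
b,ce,_=blob(d,240,260,12,'w'); b2,ce2,_=blob(s,410,298,16,'w'); print(ce,ce2,tri(d,ce,s,ce2))
for k in (s,d):
  for y in(-16,16):
    print('tip proj',np.round(proj(k,o['eef_pos']+M@[0,y,25])))
for p in [(364,284),(394,296),(378,300)]: print('scene',p,atd(s,*p).round(1))
E
```

```text
[582.08387654 322.01749839  40.31394984] 32.65175474412309 0.0
cam [503.59572244 315.60089952 221.78326232]
(317, 215) [564.6 322.1  43.9] tool [17.5  1.5 -3.6] [159 185 192]
(317, 225) [568.5 322.4  51.5] tool [ 13.5   1.5 -11.1] [177 209 219]
(317, 235) [573.3 322.7  56. ] tool [  8.7   1.4 -15.7] [187 219 226]
(317, 250) [581.9 323.4  58.9] tool [  0.    1.4 -18.6] [194 225 231]
(317, 262) [591.4 324.3  56.3] tool [ -9.5   1.5 -16. ] [216 240 245]
(272, 240) [574.8 296.5  64.9] tool [  9.3 -24.8 -24.6] [121 138 148]
(274, 250) [574.6 299.4  78.1] tool [  9.3 -21.9 -37.8] [120 139 148]
(280, 245) [574.4 301.9  71.8] tool [  9.3 -19.4 -31.4] [117 138 148]
(355, 245) [571.2 343.9  71.2] tool [  9.   22.7 -30.9] [122 141 150]
(360, 255) [570.8 344.7  84.1] tool [  9.4  23.5 -43.8] [121 141 149]
(348, 240) [571.1 340.5  65.2] tool [  9.4  19.4 -24.9] [121 141 147]
(265, 255) [574.8 295.6  84.2] tool [  9.4 -25.8 -43.9] [120 139 149]
(270, 235) [ 6.001e+02  2.868e+02 -1.000e-01] tool [-15.  -36.6  40.4] [104 106 109]
[238.22377622 258.47552448] [411.96551724 297.09698276] (array([584.17110411, 328.05414945,  40.74341054]), np.float64(0.2825437027004312))
tip proj [401. 300.]
tip proj [416. 308.]
tip proj [245. 259.]
tip proj [238. 268.]
scene (364, 284) [614.8 237.3  30.6]
scene (394, 296) [571.7 282.7  -2.7]
scene (378, 300) [ 6.046e+02  2.675e+02 -3.000e-01]
```

The fingertips seem to stand about 45 mm higher than the stated 25 mm nose would put them. I check `robot.nose_length` and the images.

```bash
python3 - <<'E'
from h import *
from scipy.spatial.transform import Rotation as R
print('nose',robot.nose_length,[a for a in dir(robot) if a[0]!='_'])
o=robot.get_obs();q=o['ee_rot'];M=R.from_quat([q[1],q[2],q[3],q[0]]).as_matrix(); e=o['eef_pos']
c=cap('wrist');D=c['depth']
# all points near gripper axis: tool-frame cloud of finger region
pts=[]
for v in range(150,320,1):
    for u in range(200,430,1):
        if D[v,u]>0:
            p=M.T@(atd(c,u,v)-e)
            if abs(p[1])<60 and abs(p[0])<20 and p[2]<33: pts.append((*p,u,v))
P=np.array(pts)
for a,b in((-40,-5),(5,40)):
    F=P[(P[:,1]>a)&(P[:,1]<b)&(abs(P[:,0]-9.4)<1.5)]
    print('side',a,'max tool z',np.percentile(F[:,2],[50,95,99,100]).round(1),'inner y',np.min(abs(F[:,1])).round(1),len(F))
for z in range(-60,35,5):
    F=P[(abs(P[:,2]-z)<2.5)]
    L=F[(F[:,1]<0)];K=F[F[:,1]>0]
    if len(F): print(z,len(L),len(K),'y',L[:,1].min().round() if len(L) else '',L[:,1].max().round() if len(L) else '',K[:,1].min().round() if len(K) else '',K[:,1].max().round() if len(K) else '')
E
```

```text
nose 25.0 ['PlanningError', 'capture', 'get_obs', 'hand_in', 'nose_length']
side -40 max tool z [-50.5 -11.1  -0.5  13.2] inner y 5.3 1542
side 5 max tool z [-50.3 -11.7  -2.1  12.4] inner y 5.1 1579
-60 164 154 y -28.0 -16.0 16.0 28.0
-55 186 194 y -32.0 -16.0 16.0 32.0
-50 179 183 y -32.0 -16.0 16.0 32.0
-45 167 160 y -32.0 -16.0 16.0 31.0
-40 146 138 y -31.0 -16.0 16.0 31.0
-35 127 140 y -31.0 -16.0 16.0 31.0
-30 123 121 y -31.0 -16.0 16.0 31.0
-25 105 108 y -30.0 -16.0 16.0 31.0
-20 180 271 y -28.0 -0.0 0.0 28.0
-15 496 578 y -23.0 -0.0 0.0 23.0
-10 261 286 y -15.0 -0.0 0.0 17.0
-5 211 197 y -17.0 -0.0 0.0 19.0
0 120 119 y -18.0 -0.0 0.0 20.0
5 52 62 y -18.0 -0.0 0.0 21.0
10 52 59 y -18.0 -0.0 0.0 20.0
15 11 11 y -17.0 -0.0 0.0 17.0
```

The nose length reads 25, but depth puts the real tips at about tool z −17 to −20. I measure that offset more cleanly from the earlier unobstructed views.

```bash
python3 - <<'E'
from h import *
from scipy.spatial.transform import Rotation as R
def run(c,e,yaw):
    a=np.radians(yaw); M=np.array([[np.cos(a),np.sin(a),0],[np.sin(a),-np.cos(a),0],[0,0,-1]])
    D=c['depth'];L=[]
    for v in range(215,300):
        for u in range(190,450):
            if D[v,u]>0:
                p=M.T@(atd(c,u,v)-e)
                if abs(p[1])<70 and abs(p[0])<16 and p[2]<40: L.append((*p,u,v))
    P=np.array(L)
    for z in range(-48,20,4):
        F=P[abs(P[:,2]-z)<2]
        if len(F): print(z,len(F),'x',F[:,0].min().round(1),F[:,0].max().round(1),'|y|',abs(F[:,1]).min().round(1),abs(F[:,1]).max().round(1),'v',F[:,4].min())
    for s in (-1,1):
        F=P[P[:,1]*s>0]; print('tip',np.sort(F[:,2])[-8:].round(1), F[np.argmin(F[:,4])].round(1))
for n,e,y in [('w3',(579.6,-6.6,203.9),184.9),('w4',(645.5,312.9,201.8),185.2)]:
    print(n); run(dict(np.load(n+'.npz')),np.array(e),y)
E
```

```text
w3
-48 330 x -7.0 10.5 |y| 34.5 55.2 v 255.0
-44 306 x -7.2 10.5 |y| 34.5 54.9 v 252.0
-40 286 x -7.3 10.6 |y| 34.5 54.8 v 249.0
-36 264 x -7.0 10.1 |y| 34.6 54.4 v 246.0
-32 243 x -6.9 10.1 |y| 34.7 54.1 v 243.0
-28 226 x -7.4 10.2 |y| 34.5 53.8 v 241.0
-24 208 x -7.6 10.0 |y| 34.5 52.9 v 238.0
-20 160 x -6.9 10.1 |y| 34.5 50.2 v 235.0
-16 93 x -7.0 9.9 |y| 34.6 46.5 v 234.0
tip [-15.8 -15.8 -15.8 -15.7 -15.1 -15.  -14.9 -14.6] [  9.5 -45.  -15.8 245.  234. ]
tip [-15.5 -15.4 -15.4 -15.2 -14.9 -14.9 -14.9 -14.5] [  8.9  36.7 -14.5 378.  234. ]
w4
-48 322 x -6.8 10.4 |y| 32.3 48.2 v 256.0
-44 292 x -6.9 10.4 |y| 32.2 48.1 v 252.0
-40 275 x -7.4 10.2 |y| 32.2 47.9 v 250.0
-36 247 x -7.5 10.1 |y| 32.3 47.4 v 247.0
-32 247 x -7.4 10.0 |y| 32.3 47.0 v 243.0
-28 214 x -7.4 10.1 |y| 32.3 47.0 v 240.0
-24 198 x -7.4 10.2 |y| 32.3 46.0 v 237.0
-20 151 x -7.5 9.9 |y| 32.3 44.3 v 236.0
-16 87 x -7.6 9.7 |y| 32.3 39.4 v 234.0
tip [-15.9 -15.8 -15.8 -15.4 -15.4 -15.2 -15.1 -15.1] [  9.1 -37.8 -15.1 253.  234. ]
tip [-15.8 -15.7 -15.5 -15.1 -14.9 -14.9 -14.8 -14.1] [  9.5  34.4 -15.8 371.  234. ]
```

Wrist depth puts the tips at tool z −15. So the reported TCP z reads about 40 mm low, tip z is eef z + 15, and the fingers closed just above the glass. I open, go down another 38 mm and close.

Request:
move_arm(
  rows=[
    {"x": 0, "y": 0.03, "z": 0, "wx": 0, "wy": 0, "wz": 0, "hand": 0.4},
    {"x": 0, "y": 0, "z": 0, "wx": 0, "wy": 0, "wz": 0, "hand": 0.4},
    {"x": 0, "y": 0, "z": 0, "wx": 0, "wy": 0, "wz": 0, "hand": 0.4},
    {"x": 0, "y": 0, "z": 0, "wx": 0, "wy": 0, "wz": 0, "hand": 0.4},
    {"x": 0, "y": 0, "z": 0.2, "wx": 0, "wy": 0, "wz": 0, "hand": 0.4},
    {"x": 0, "y": 0, "z": 0.2, "wx": 0, "wy": 0, "wz": 0, "hand": 0.4},
    {"x": 0, "y": 0, "z": 0.2, "wx": 0, "wy": 0, "wz": 0, "hand": 0.4},
    {"x": 0, "y": 0, "z": 0.2, "wx": 0, "wy": 0, "wz": 0, "hand": 0.4},
    {"x": 0, "y": 0, "z": 0.14, "wx": 0, "wy": 0, "wz": 0, "hand": 0.4},
    {"x": 0, "y": 0, "z": 0, "wx": 0, "wy": 0, "wz": 0, "hand": 0.4},
  ],
)

```text
time_s: 6.63
eef_pos: [581.2, 322.8, 0.8]
ee_rot: [-0.001, -0.041, 0.999, -0.001]
force: [0.2, 0.2, 0.1]
finger_gap: 64.9
finger_force: 0.0
```

Request:
move_arm(
  rows=[
    {"x": 0, "y": 0, "z": 0, "wx": 0, "wy": 0, "wz": 0, "hand": 0.2},
    {"x": 0, "y": 0, "z": 0, "wx": 0, "wy": 0, "wz": 0, "hand": 0.1},
    {"x": 0, "y": 0, "z": 0, "wx": 0, "wy": 0, "wz": 0, "hand": 0.05},
    {"x": 0, "y": 0, "z": 0, "wx": 0, "wy": 0, "wz": 0, "hand": 0},
    {"x": 0, "y": 0, "z": 0, "wx": 0, "wy": 0, "wz": 0, "hand": -0.05},
    {"x": 0, "y": 0, "z": 0, "wx": 0, "wy": 0, "wz": 0, "hand": -0.1},
    {"x": 0, "y": 0, "z": 0, "wx": 0, "wy": 0, "wz": 0, "hand": -0.15},
    {"x": 0, "y": 0, "z": 0, "wx": 0, "wy": 0, "wz": 0, "hand": -0.2},
    {"x": 0, "y": 0, "z": 0, "wx": 0, "wy": 0, "wz": 0, "hand": -0.25},
    {"x": 0, "y": 0, "z": 0, "wx": 0, "wy": 0, "wz": 0, "hand": -0.3},
  ],
)

```text
time_s: 7.47
eef_pos: [582.1, 323.3, 2.8]
ee_rot: [0.0, -0.041, 0.999, 0.0]
force: [-0.4, 0.3, 0.4]
finger_gap: 39.1
finger_force: 30.0
```

Held: gap 39.1 mm at 30 N. I lift and carry it to the narrow pocket.

Request:
move_arm(
  rows=[
    {"x": 0, "y": 0, "z": -0.1, "wx": 0, "wy": 0, "wz": 0, "hand": -0.3},
    {"x": 0, "y": 0, "z": -0.3, "wx": 0, "wy": 0, "wz": 0, "hand": -0.3},
    {"x": 0, "y": 0, "z": -0.5, "wx": 0, "wy": 0, "wz": 0, "hand": -0.3},
    {"x": 0, "y": 0, "z": -0.6, "wx": 0, "wy": 0, "wz": 0, "hand": -0.3},
    {"x": 0, "y": 0, "z": -0.4, "wx": 0, "wy": 0, "wz": 0, "hand": -0.3},
    {"x": 0, "y": -0.2, "z": -0.2, "wx": 0, "wy": 0, "wz": 0, "hand": -0.3},
    {"x": 0, "y": -0.5, "z": 0, "wx": 0, "wy": 0, "wz": 0, "hand": -0.3},
    {"x": 0.1, "y": -0.8, "z": 0, "wx": 0, "wy": 0, "wz": 0, "hand": -0.3},
    {"x": 0.1, "y": -0.9, "z": 0, "wx": 0, "wy": 0, "wz": 0, "hand": -0.3},
    {"x": 0.1, "y": -0.9, "z": 0, "wx": 0, "wy": 0, "wz": 0, "hand": -0.3},
  ],
)

```text
time_s: 8.3
eef_pos: [580.2, 189.0, 86.8]
ee_rot: [-0.0, -0.041, 0.999, -0.0]
force: [0.6, -0.6, -0.5]
finger_gap: 39.2
finger_force: 30.0
```

Request:
move_arm(
  rows=[
    {"x": 0.1, "y": -0.9, "z": 0, "wx": 0, "wy": 0, "wz": 0, "hand": -0.3},
    {"x": 0.1, "y": -0.9, "z": 0, "wx": 0, "wy": 0, "wz": 0, "hand": -0.3},
    {"x": 0.1, "y": -0.9, "z": 0, "wx": 0, "wy": 0, "wz": 0, "hand": -0.3},
    {"x": 0.1, "y": -0.8, "z": 0, "wx": 0, "wy": 0, "wz": 0, "hand": -0.3},
    {"x": 0.1, "y": -0.7, "z": 0, "wx": 0, "wy": 0, "wz": 0, "hand": -0.3},
    {"x": 0.1, "y": -0.5, "z": 0, "wx": 0, "wy": 0, "wz": 0, "hand": -0.3},
    {"x": 0.04, "y": -0.37, "z": 0, "wx": 0, "wy": 0, "wz": 0, "hand": -0.3},
    {"x": 0, "y": 0, "z": 0, "wx": 0, "wy": 0, "wz": 0, "hand": -0.3},
    {"x": 0, "y": 0, "z": 0, "wx": 0, "wy": 0, "wz": 0, "hand": -0.3},
    {"x": 0, "y": 0, "z": 0, "wx": 0, "wy": 0, "wz": 0, "hand": -0.3},
  ],
)

```text
time_s: 9.13
eef_pos: [571.7, -13.2, 86.8]
ee_rot: [-0.0, -0.041, 0.999, 0.0]
force: [-0.1, 0.3, -0.4]
finger_gap: 39.1
finger_force: 30.0
```

```bash
python3 - <<'E'
from h import *
for i in range(3): c=cap('wrist'); goto([576.3,-13,30],184.75)
np.savez('w5.npz',**c)
# held glass apex and pockets seen now
for n,p in [('mid',(582.5,-90.7,38)),('wid',(569.7,64.7,38))]:
    u,v=proj(c,p); print(n,(u,v))
    try:
        b,ce,s=blob(c,u,v,30,'dark'); print(b,s,onz(c,*b,38).round(1))
    except Exception as ex: print(ex)
u,v=proj(c,(576,-13,140)); b,ce,s=blob(c,u,v,40,'w'); print((u,v),b,s,[atd(c,b[0],b[1]+k).round(1) for k in(-15,-8,0,8,15)])
cv2.imwrite('pics/w5.png',c['image'])
E
```

```text
t 9.18 pos [571.8 -12.8  86.8] yaw -175.27 tool shift/40 [-0.112 -0.013  1.419] turn/4 [ 0.002 -0.001 -0.006]; shift in target frame/40 [-0.112 -0.013  1.419]
t 9.23 pos [571.8 -12.7  86.7] yaw -175.25 tool shift/40 [-0.111 -0.017  1.418] turn/4 [ 0.001 -0.002 -0.001]; shift in target frame/40 [-0.111 -0.016  1.418]
t 9.28 pos [571.9 -12.7  86.7] yaw -175.25 tool shift/40 [-0.11  -0.016  1.419] turn/4 [ 0.001 -0.001  0.   ]; shift in target frame/40 [-0.11  -0.016  1.419]
mid (np.float64(220.86088596457304), np.float64(219.07657675958052))
[221.  217.5] (37, 30) [581.1 -90.6  38. ]
wid (np.float64(406.9850372869319), np.float64(219.16496353967943))
[407.5 219. ] (46, 43) [569.5  65.1  38. ]
(np.float64(313.421759016514), np.float64(288.0333382342603)) [314. 272.] (67, 49) [array([560. , -14. , 137.6]), array([563. , -13.8, 139.3]), array([566.4, -13.5, 140.9]), array([493.3, -19.2, 268.2]), array([573.4, -12.9, 143. ])]
```

View pics/w5.png

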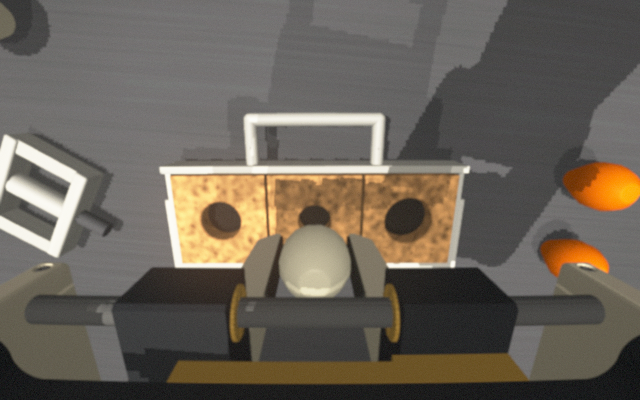

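The pocket row is visible, mid at (221,218) and wide at (407,219). The small egg is held upright in front of the narrow pocket at (314,215). I nudge 4 mm forward and lower it.

Request:
move_arm(
  rows=[
    {"x": -0.1, "y": 0, "z": 0.1, "wx": 0, "wy": 0, "wz": 0, "hand": -0.3},
    {"x": 0, "y": 0, "z": 0.2, "wx": 0, "wy": 0, "wz": 0, "hand": -0.3},
    {"x": 0, "y": 0, "z": 0.3, "wx": 0, "wy": 0, "wz": 0, "hand": -0.3},
    {"x": 0, "y": 0, "z": 0.2, "wx": 0, "wy": 0, "wz": 0, "hand": -0.3},
    {"x": 0, "y": 0, "z": 0.1, "wx": 0, "wy": 0, "wz": 0, "hand": -0.3},
    {"x": 0, "y": 0, "z": 0, "wx": 0, "wy": 0, "wz": 0, "hand": -0.3},
    {"x": 0, "y": 0, "z": 0, "wx": 0, "wy": 0, "wz": 0, "hand": -0.3},
    {"x": 0, "y": 0, "z": 0.1, "wx": 0, "wy": 0, "wz": 0, "hand": -0.3},
    {"x": 0, "y": 0, "z": 0, "wx": 0, "wy": 0, "wz": 0, "hand": -0.3},
    {"x": 0, "y": 0, "z": 0, "wx": 0, "wy": 0, "wz": 0, "hand": -0.3},
  ],
)

```text
time_s: 10.12
eef_pos: [575.9, -13.2, 46.8]
ee_rot: [0.0, -0.041, 0.999, -0.0]
force: [-0.3, 0.1, -0.3]
finger_gap: 39.4
finger_force: 30.0
```

```bash
python3 - <<'E'
from h import *
goto([576,-12.9,29],184.75); print(robot.get_obs()['force'])
s=cap('scene'); cv2.imwrite('pics/s5.png',cv2.resize(s['image'][170:270,240:380],None,fx=4,fy=4,interpolation=cv2.INTER_CUBIC))
E
```

```text
t 10.12 pos [575.9 -13.2  46.8] yaw -175.31 tool shift/40 [-0.003  0.009  0.445] turn/4 [-0.     0.001 -0.016]; shift in target frame/40 [-0.003  0.008  0.445]
[-0.28243563  0.05174291 -0.3162667 ]
```

Request:
move_arm(
  rows=[
    {"x": 0, "y": 0, "z": 0.05, "wx": 0, "wy": 0, "wz": 0, "hand": -0.3},
    {"x": 0, "y": 0, "z": 0.05, "wx": 0, "wy": 0, "wz": 0, "hand": -0.3},
    {"x": 0, "y": 0, "z": 0.05, "wx": 0, "wy": 0, "wz": 0, "hand": -0.3},
    {"x": 0, "y": 0, "z": 0.05, "wx": 0, "wy": 0, "wz": 0, "hand": -0.3},
    {"x": 0, "y": 0, "z": 0.05, "wx": 0, "wy": 0, "wz": 0, "hand": -0.3},
    {"x": 0, "y": 0, "z": 0.05, "wx": 0, "wy": 0, "wz": 0, "hand": -0.3},
    {"x": 0, "y": 0, "z": 0.05, "wx": 0, "wy": 0, "wz": 0, "hand": -0.3},
    {"x": 0, "y": 0, "z": 0, "wx": 0, "wy": 0, "wz": 0, "hand": -0.3},
    {"x": 0, "y": 0, "z": 0, "wx": 0, "wy": 0, "wz": 0, "hand": -0.3},
    {"x": 0, "y": 0, "z": 0, "wx": 0, "wy": 0, "wz": 0, "hand": -0.3},
  ],
)

```text
time_s: 11.0
eef_pos: [575.9, -13.2, 32.8]
ee_rot: [0.0, -0.041, 0.999, -0.0]
force: [0.1, -0.2, -0.9]
finger_gap: 39.3
finger_force: 30.0
```

Request:
move_arm(
  rows=[
    {"x": 0, "y": 0, "z": 0.012, "wx": 0, "wy": 0, "wz": 0, "hand": -0.3},
    {"x": 0, "y": 0, "z": 0.012, "wx": 0, "wy": 0, "wz": 0, "hand": -0.3},
    {"x": 0, "y": 0, "z": 0.012, "wx": 0, "wy": 0, "wz": 0, "hand": -0.3},
    {"x": 0, "y": 0, "z": 0.012, "wx": 0, "wy": 0, "wz": 0, "hand": -0.3},
    {"x": 0, "y": 0, "z": 0.012, "wx": 0, "wy": 0, "wz": 0, "hand": -0.3},
    {"x": 0, "y": 0, "z": 0.012, "wx": 0, "wy": 0, "wz": 0, "hand": -0.3},
    {"x": 0, "y": 0, "z": 0, "wx": 0, "wy": 0, "wz": 0, "hand": -0.3},
    {"x": 0, "y": 0, "z": 0, "wx": 0, "wy": 0, "wz": 0, "hand": -0.3},
    {"x": 0, "y": 0, "z": 0, "wx": 0, "wy": 0, "wz": 0, "hand": -0.3},
    {"x": 0, "y": 0, "z": 0, "wx": 0, "wy": 0, "wz": 0, "hand": -0.3},
  ],
)

```text
time_s: 11.83
eef_pos: [575.9, -13.2, 29.9]
ee_rot: [0.0, -0.041, 0.999, 0.0]
force: [1.4, -0.2, 0.1]
finger_gap: 39.4
finger_force: 30.0
```

Request:
move_arm(
  rows=[
    {"x": 0, "y": 0, "z": 0.01, "wx": 0, "wy": 0, "wz": 0, "hand": -0.3},
    {"x": 0, "y": 0, "z": 0.01, "wx": 0, "wy": 0, "wz": 0, "hand": -0.3},
    {"x": 0, "y": 0, "z": 0.01, "wx": 0, "wy": 0, "wz": 0, "hand": -0.3},
    {"x": 0, "y": 0, "z": 0, "wx": 0, "wy": 0, "wz": 0, "hand": -0.3},
    {"x": 0, "y": 0, "z": 0, "wx": 0, "wy": 0, "wz": 0, "hand": -0.3},
    {"x": 0, "y": 0, "z": 0, "wx": 0, "wy": 0, "wz": 0, "hand": -0.3},
    {"x": 0, "y": 0, "z": 0, "wx": 0, "wy": 0, "wz": 0, "hand": -0.3},
    {"x": 0, "y": 0, "z": 0, "wx": 0, "wy": 0, "wz": 0, "hand": -0.3},
    {"x": 0, "y": 0, "z": 0, "wx": 0, "wy": 0, "wz": 0, "hand": -0.3},
    {"x": 0, "y": 0, "z": 0, "wx": 0, "wy": 0, "wz": 0, "hand": -0.3},
  ],
)

```text
time_s: 12.67
eef_pos: [576.1, -13.2, 28.8]
ee_rot: [0.0, -0.041, 0.999, 0.0]
force: [2.6, 4.1, 3.7]
finger_gap: 38.9
finger_force: 30.0
```

```bash
python3 - <<'E'
from h import *
F=[]
for i in range(4): cap('side'); o=robot.get_obs(); F.append(o['force'])
print(np.mean(F,0),o['eef_pos'])
E
```

```text
[2.89411674 3.37605035 4.5087804 ] [576.13503579 -13.16357355  28.83137878]
```

Contact at about 4 N, with side forces pointing +x and +y. I ease 0.8 mm that way, then open slowly.

Request:
move_arm(
  rows=[
    {"x": -0.01, "y": 0.01, "z": 0, "wx": 0, "wy": 0, "wz": 0, "hand": -0.3},
    {"x": -0.01, "y": 0.01, "z": 0, "wx": 0, "wy": 0, "wz": 0, "hand": -0.3},
    {"x": 0, "y": 0, "z": 0, "wx": 0, "wy": 0, "wz": 0, "hand": -0.3},
    {"x": 0, "y": 0, "z": 0, "wx": 0, "wy": 0, "wz": 0, "hand": -0.3},
    {"x": 0, "y": 0, "z": 0, "wx": 0, "wy": 0, "wz": 0, "hand": -0.3},
    {"x": 0, "y": 0, "z": 0, "wx": 0, "wy": 0, "wz": 0, "hand": -0.3},
    {"x": 0, "y": 0, "z": 0, "wx": 0, "wy": 0, "wz": 0, "hand": -0.3},
    {"x": 0, "y": 0, "z": 0, "wx": 0, "wy": 0, "wz": 0, "hand": -0.3},
    {"x": 0, "y": 0, "z": 0, "wx": 0, "wy": 0, "wz": 0, "hand": -0.3},
    {"x": 0, "y": 0, "z": 0, "wx": 0, "wy": 0, "wz": 0, "hand": -0.3},
  ],
)

```text
time_s: 13.7
eef_pos: [576.4, -12.4, 28.5]
ee_rot: [-0.0, -0.041, 0.999, 0.0]
force: [2.1, -1.7, -0.5]
finger_gap: 38.9
finger_force: 30.0
```

Request:
move_arm(
  rows=[
    {"x": -0.01, "y": -0.006, "z": 0, "wx": 0, "wy": 0, "wz": 0, "hand": -0.3},
    {"x": 0, "y": 0, "z": 0, "wx": 0, "wy": 0, "wz": 0, "hand": -0.3},
    {"x": 0, "y": 0, "z": 0.01, "wx": 0, "wy": 0, "wz": 0, "hand": -0.3},
    {"x": 0, "y": 0, "z": 0, "wx": 0, "wy": 0, "wz": 0, "hand": -0.3},
    {"x": 0, "y": 0, "z": 0, "wx": 0, "wy": 0, "wz": 0, "hand": -0.3},
    {"x": 0, "y": 0, "z": 0, "wx": 0, "wy": 0, "wz": 0, "hand": -0.3},
    {"x": 0, "y": 0, "z": 0, "wx": 0, "wy": 0, "wz": 0, "hand": -0.3},
    {"x": 0, "y": 0, "z": 0, "wx": 0, "wy": 0, "wz": 0, "hand": -0.3},
    {"x": 0, "y": 0, "z": 0, "wx": 0, "wy": 0, "wz": 0, "hand": -0.3},
    {"x": 0, "y": 0, "z": 0, "wx": 0, "wy": 0, "wz": 0, "hand": -0.3},
  ],
)

```text
time_s: 14.53
eef_pos: [576.9, -12.5, 28.2]
ee_rot: [-0.0, -0.041, 0.999, 0.0]
force: [-3.1, 1.2, 1.6]
finger_gap: 39.3
finger_force: 30.0
```

Forces are small, so I release gently and rise straight up.

Request:
move_arm(
  rows=[
    {"x": 0, "y": 0, "z": 0, "wx": 0, "wy": 0, "wz": 0, "hand": -0.15},
    {"x": 0, "y": 0, "z": 0, "wx": 0, "wy": 0, "wz": 0, "hand": -0.1},
    {"x": 0, "y": 0, "z": 0, "wx": 0, "wy": 0, "wz": 0, "hand": -0.05},
    {"x": 0, "y": 0, "z": 0, "wx": 0, "wy": 0, "wz": 0, "hand": 0},
    {"x": 0, "y": 0, "z": 0, "wx": 0, "wy": 0, "wz": 0, "hand": 0.1},
    {"x": 0, "y": 0, "z": 0, "wx": 0, "wy": 0, "wz": 0, "hand": 0.2},
    {"x": 0, "y": 0, "z": 0, "wx": 0, "wy": 0, "wz": 0, "hand": 0.3},
    {"x": 0, "y": 0, "z": 0, "wx": 0, "wy": 0, "wz": 0, "hand": 0.3},
    {"x": 0, "y": 0, "z": 0, "wx": 0, "wy": 0, "wz": 0, "hand": 0.3},
    {"x": 0, "y": 0, "z": 0, "wx": 0, "wy": 0, "wz": 0, "hand": 0.3},
  ],
)

```text
time_s: 15.37
eef_pos: [577.0, -12.5, 28.3]
ee_rot: [0.0, -0.041, 0.999, -0.0]
force: [0.5, 0.1, -0.6]
finger_gap: 60.3
finger_force: 0.0
```

Request:
move_arm(
  rows=[
    {"x": 0, "y": 0, "z": -0.2, "wx": 0, "wy": 0, "wz": 0, "hand": 0.3},
    {"x": 0, "y": 0, "z": -0.4, "wx": 0, "wy": 0, "wz": 0, "hand": 0.3},
    {"x": 0, "y": 0, "z": -0.7, "wx": 0, "wy": 0, "wz": 0, "hand": 0.3},
    {"x": 0, "y": 0, "z": -0.9, "wx": 0, "wy": 0, "wz": 0, "hand": 0.3},
    {"x": 0, "y": 0, "z": -0.9, "wx": 0, "wy": 0, "wz": 0, "hand": 0.5},
    {"x": 0, "y": 0, "z": -0.8, "wx": 0, "wy": 0, "wz": 0, "hand": 0.5},
    {"x": 0, "y": 0, "z": -0.4, "wx": 0, "wy": 0, "wz": 0, "hand": 0.5},
    {"x": 0, "y": 0, "z": 0, "wx": 0, "wy": 0, "wz": 0, "hand": 0.5},
    {"x": 0, "y": 0, "z": 0, "wx": 0, "wy": 0, "wz": 0, "hand": 0.5},
    {"x": 0, "y": 0, "z": 0, "wx": 0, "wy": 0, "wz": 0, "hand": 0.5},
  ],
)

```text
time_s: 16.2
eef_pos: [576.4, -12.5, 199.4]
ee_rot: [-0.001, -0.041, 0.999, 0.0]
force: [0.3, -0.3, -0.5]
finger_gap: 69.9
finger_force: 0.0
```

```bash
python3 - <<'E'
from h import *
c=cap('wrist'); np.savez('w6.npz',**c)
for n,p in [('mid',(582.,-90.7,38)),('wid',(569.6,64.8,38))]:
    u,v=proj(c,p); b,ce,s=blob(c,u,v,26,'dark'); print(n,b,s,onz(c,*b,38).round(1))
u,v=proj(c,(576,-13,60)); b,ce,s=blob(c,u,v,24,'w'); print((u,v),b,s,onz(c,*b,60))
D=[atd(c,u+i,v+j) for i in range(-12,13,2) for j in range(-14,15,2)]; D=[p for p in D if p[2]>50]; k=np.argmax([p[2] for p in D]); print(len(D),D[k]); D=np.array(D); print(D[D[:,2]>D[:,2].max()-4].mean(0))
goto([449,302.1,204],184.75)
cv2.imwrite('pics/w6.png',c['image'])
E
```

```text
mid [249. 184.] (25, 23) [582.6 -91.2  38. ]
wid [379.  183.5] (31, 30) [569.3  64.5  38. ]
(np.float64(314.2234026038345), np.float64(188.10498142903214)) [314. 189.] (35, 35) [577.05652433 -13.16712314  60.        ]
191 [580.74498989 -12.58307253  84.86517599]
[576.37113202 -12.50292607  82.82147669]
t 16.25 pos [576.3 -12.5 199. ] yaw -175.31 tool shift/40 [ 2.53   8.099 -0.116] turn/4 [ 0.006 -0.032 -0.015]; shift in target frame/40 [ 2.521  8.101 -0.125]
```

The small egg is seated: top at 84 mm, upright, with an unoccluded pocket on each side. The squat is next.

Request:
move_arm(
  rows=[
    {"x": 0.15, "y": 0.5, "z": 0, "wx": 0, "wy": 0, "wz": 0, "hand": 0.65},
    {"x": 0.3, "y": 0.95, "z": 0, "wx": 0, "wy": 0, "wz": 0, "hand": 0.65},
    {"x": 0.3, "y": 0.95, "z": 0, "wx": 0, "wy": 0, "wz": 0, "hand": 0.65},
    {"x": 0.3, "y": 0.95, "z": 0, "wx": 0, "wy": 0, "wz": 0, "hand": 0.65},
    {"x": 0.3, "y": 0.95, "z": 0, "wx": 0, "wy": 0, "wz": 0, "hand": 0.65},
    {"x": 0.3, "y": 0.95, "z": 0, "wx": 0, "wy": 0, "wz": 0, "hand": 0.65},
    {"x": 0.3, "y": 0.95, "z": 0, "wx": 0, "wy": 0, "wz": 0, "hand": 0.65},
    {"x": 0.3, "y": 0.95, "z": 0, "wx": 0, "wy": 0, "wz": 0, "hand": 0.65},
    {"x": 0.27, "y": 0.6, "z": 0, "wx": 0, "wy": 0, "wz": 0, "hand": 0.65},
    {"x": 0, "y": 0.35, "z": 0, "wx": 0, "wy": 0, "wz": 0, "hand": 0.65},
  ],
)

```text
time_s: 17.08
eef_pos: [447.6, 304.2, 199.0]
ee_rot: [-0.001, -0.042, 0.999, -0.0]
force: [0.6, 0.4, 0.3]
finger_gap: 76.8
finger_force: 0.0
```

Request:
move_arm(
  rows=[
    {"x": 0, "y": 0, "z": 0.2, "wx": 0, "wy": 0, "wz": 0, "hand": 0.65},
    {"x": 0, "y": 0, "z": 0.5, "wx": 0, "wy": 0, "wz": 0, "hand": 0.65},
    {"x": 0, "y": 0, "z": 0.7, "wx": 0, "wy": 0, "wz": 0, "hand": 0.65},
    {"x": 0, "y": 0, "z": 0.7, "wx": 0, "wy": 0, "wz": 0, "hand": 0.65},
    {"x": 0, "y": 0, "z": 0.5, "wx": 0, "wy": 0, "wz": 0, "hand": 0.65},
    {"x": 0, "y": 0, "z": 0.3, "wx": 0, "wy": 0, "wz": 0, "hand": 0.65},
    {"x": 0, "y": 0, "z": 0, "wx": 0, "wy": 0, "wz": 0, "hand": 0.65},
    {"x": 0, "y": 0, "z": 0, "wx": 0, "wy": 0, "wz": 0, "hand": 0.65},
    {"x": 0, "y": 0, "z": 0, "wx": 0, "wy": 0, "wz": 0, "hand": 0.65},
    {"x": 0, "y": 0, "z": 0, "wx": 0, "wy": 0, "wz": 0, "hand": 0.65},
  ],
)

```text
time_s: 17.92
eef_pos: [450.8, 302.0, 85.1]
ee_rot: [0.001, -0.041, 0.999, 0.0]
force: [0.3, 0.4, 0.7]
finger_gap: 76.9
finger_force: 0.0
```

```bash
python3 - <<'E'
from h import *
c=cap('wrist')
u,v=proj(c,(449,302,50))
D=np.array([atd(c,u+i,v+j) for i in range(-60,61,3) for j in range(-40,45,3) if c['depth'][int(v+j),int(u+i)]>0])
m=(D[:,2]<58)&(D[:,2]>44)&(np.hypot(D[:,0]-449,D[:,1]-302)<35)
D=D[m]; q=np.c_[2*D[:,0],2*D[:,1],D[:,2]*0+1]
# apex paraboloid fit: z = a - b*((x-x0)^2+(y-y0)^2)
A=np.c_[(D[:,0]-449)**2+(D[:,1]-302)**2,D[:,0]-449,D[:,1]-302,np.ones(len(D))]
s=np.linalg.lstsq(A,D[:,2],rcond=None)[0]; x0,y0=449-s[1]/2/s[0],302-s[2]/2/s[0]; print(len(D),x0,y0,D[:,2].max())
goto([449,302.1,1],184.75); goto([x0,y0,1],184.75)
E
```

```text
287 451.3711078712212 303.99748270417825 56.41252934133678
t 17.97 pos [450.7 302.1  85.1] yaw -175.33 tool shift/40 [0.046 0.003 2.103] turn/4 [ 0.008  0.02  -0.02 ]; shift in target frame/40 [0.043 0.004 2.103]
t 17.97 pos [450.7 302.1  85.1] yaw -175.33 tool shift/40 [-0.017  0.045  2.103] turn/4 [ 0.008  0.02  -0.02 ]; shift in target frame/40 [-0.02   0.046  2.103]
```

Request:
move_arm(
  rows=[
    {"x": 0.01, "y": 0.015, "z": 0.2, "wx": 0, "wy": 0, "wz": 0, "hand": 0.65},
    {"x": 0, "y": 0, "z": 0.4, "wx": 0, "wy": 0, "wz": 0, "hand": 0.65},
    {"x": 0, "y": 0, "z": 0.4, "wx": 0, "wy": 0, "wz": 0, "hand": 0.65},
    {"x": 0, "y": 0, "z": 0.4, "wx": 0, "wy": 0, "wz": 0, "hand": 0.65},
    {"x": 0, "y": 0, "z": 0.3, "wx": 0, "wy": 0, "wz": 0, "hand": 0.65},
    {"x": 0, "y": 0, "z": 0.2, "wx": 0, "wy": 0, "wz": 0, "hand": 0.65},
    {"x": 0, "y": 0, "z": 0.2, "wx": 0, "wy": 0, "wz": 0, "hand": 0.65},
    {"x": 0, "y": 0, "z": 0, "wx": 0, "wy": 0, "wz": 0, "hand": 0.65},
    {"x": 0, "y": 0, "z": 0, "wx": 0, "wy": 0, "wz": 0, "hand": 0.5},
    {"x": 0, "y": 0, "z": 0, "wx": 0, "wy": 0, "wz": 0, "hand": 0.4},
  ],
)

```text
time_s: 18.8
eef_pos: [450.0, 302.9, 0.8]
ee_rot: [0.0, -0.041, 0.999, 0.0]
force: [-0.6, 0.5, 1.2]
finger_gap: 67.9
finger_force: 0.0
```

Request:
move_arm(
  rows=[
    {"x": 0, "y": 0, "z": 0, "wx": 0, "wy": 0, "wz": 0, "hand": 0.35},
    {"x": 0, "y": 0, "z": 0, "wx": 0, "wy": 0, "wz": 0, "hand": 0.3},
    {"x": 0, "y": 0, "z": 0, "wx": 0, "wy": 0, "wz": 0, "hand": 0.25},
    {"x": 0, "y": 0, "z": 0, "wx": 0, "wy": 0, "wz": 0, "hand": 0.2},
    {"x": 0, "y": 0, "z": 0, "wx": 0, "wy": 0, "wz": 0, "hand": 0.15},
    {"x": 0, "y": 0, "z": 0, "wx": 0, "wy": 0, "wz": 0, "hand": 0.1},
    {"x": 0, "y": 0, "z": 0, "wx": 0, "wy": 0, "wz": 0, "hand": 0.05},
    {"x": 0, "y": 0, "z": 0, "wx": 0, "wy": 0, "wz": 0, "hand": 0},
    {"x": 0, "y": 0, "z": 0, "wx": 0, "wy": 0, "wz": 0, "hand": 0},
    {"x": 0, "y": 0, "z": 0, "wx": 0, "wy": 0, "wz": 0, "hand": 0},
  ],
)

```text
time_s: 19.63
eef_pos: [449.7, 302.8, 0.4]
ee_rot: [0.0, -0.041, 0.999, 0.0]
force: [-1.0, 0.7, 3.9]
finger_gap: 53.0
finger_force: 30.0
```

Held: gap 53.0 mm. I carry it to the wide pocket.

Request:
move_arm(
  rows=[
    {"x": 0, "y": 0, "z": -0.1, "wx": 0, "wy": 0, "wz": 0, "hand": 0},
    {"x": 0, "y": 0, "z": -0.3, "wx": 0, "wy": 0, "wz": 0, "hand": 0},
    {"x": 0, "y": 0, "z": -0.5, "wx": 0, "wy": 0, "wz": 0, "hand": 0},
    {"x": 0, "y": 0, "z": -0.6, "wx": 0, "wy": 0, "wz": 0, "hand": 0},
    {"x": 0, "y": 0, "z": -0.4, "wx": 0, "wy": 0, "wz": 0, "hand": 0},
    {"x": -0.1, "y": -0.2, "z": -0.2, "wx": 0, "wy": 0, "wz": 0, "hand": 0},
    {"x": -0.2, "y": -0.5, "z": -0.1, "wx": 0, "wy": 0, "wz": 0, "hand": 0},
    {"x": -0.3, "y": -0.7, "z": 0, "wx": 0, "wy": 0, "wz": 0, "hand": 0},
    {"x": -0.3, "y": -0.8, "z": 0, "wx": 0, "wy": 0, "wz": 0, "hand": 0},
    {"x": -0.3, "y": -0.8, "z": 0, "wx": 0, "wy": 0, "wz": 0, "hand": 0},
  ],
)

```text
time_s: 20.47
eef_pos: [507.6, 185.2, 88.4]
ee_rot: [-0.0, -0.041, 0.999, -0.0]
force: [0.9, 0.2, -1.4]
finger_gap: 52.7
finger_force: 30.0
```

Request:
move_arm(
  rows=[
    {"x": -0.3, "y": -0.8, "z": 0, "wx": 0, "wy": 0, "wz": 0, "hand": 0},
    {"x": -0.3, "y": -0.8, "z": 0, "wx": 0, "wy": 0, "wz": 0, "hand": 0},
    {"x": -0.3, "y": -0.7, "z": 0, "wx": 0, "wy": 0, "wz": 0, "hand": 0},
    {"x": -0.2, "y": -0.5, "z": 0, "wx": 0, "wy": 0, "wz": 0, "hand": 0},
    {"x": -0.2, "y": -0.37, "z": 0, "wx": 0, "wy": 0, "wz": 0, "hand": 0},
    {"x": 0, "y": 0, "z": 0, "wx": 0, "wy": 0, "wz": 0, "hand": 0},
    {"x": 0, "y": 0, "z": 0, "wx": 0, "wy": 0, "wz": 0, "hand": 0},
    {"x": 0, "y": 0, "z": 0, "wx": 0, "wy": 0, "wz": 0, "hand": 0},
    {"x": 0, "y": 0, "z": 0, "wx": 0, "wy": 0, "wz": 0, "hand": 0},
    {"x": 0, "y": 0, "z": 0, "wx": 0, "wy": 0, "wz": 0, "hand": 0},
  ],
)

```text
time_s: 21.3
eef_pos: [569.0, 65.6, 88.3]
ee_rot: [-0.0, -0.041, 0.999, 0.0]
force: [-0.2, 0.7, -1.7]
finger_gap: 52.6
finger_force: 30.0
```

```bash
python3 - <<'E'
from h import *
F=[]
for i in range(2): c=cap('wrist'); F.append(robot.get_obs()['force'])
print(np.mean(F,0)); goto([569.8,65,27.4],184.75); np.savez('w7.npz',**c)
E
```

```text
[-0.67063948  0.25065912 -1.1058753 ]
t 21.40 pos [569.2  65.5  88.3] yaw -175.26 tool shift/40 [-0.014 -0.013  1.523] turn/4 [ 0.    -0.002 -0.002]; shift in target frame/40 [-0.014 -0.013  1.523]
```

Request:
move_arm(
  rows=[
    {"x": -0.014, "y": -0.013, "z": 0.1, "wx": 0, "wy": 0, "wz": 0, "hand": 0},
    {"x": 0, "y": 0, "z": 0.2, "wx": 0, "wy": 0, "wz": 0, "hand": 0},
    {"x": 0, "y": 0, "z": 0.25, "wx": 0, "wy": 0, "wz": 0, "hand": 0},
    {"x": 0, "y": 0, "z": 0.25, "wx": 0, "wy": 0, "wz": 0, "hand": 0},
    {"x": 0, "y": 0, "z": 0.2, "wx": 0, "wy": 0, "wz": 0, "hand": 0},
    {"x": 0, "y": 0, "z": 0.1, "wx": 0, "wy": 0, "wz": 0, "hand": 0},
    {"x": 0, "y": 0, "z": 0.08, "wx": 0, "wy": 0, "wz": 0, "hand": 0},
    {"x": 0, "y": 0, "z": 0.08, "wx": 0, "wy": 0, "wz": 0, "hand": 0},
    {"x": 0, "y": 0, "z": 0.08, "wx": 0, "wy": 0, "wz": 0, "hand": 0},
    {"x": 0, "y": 0, "z": 0.05, "wx": 0, "wy": 0, "wz": 0, "hand": 0},
  ],
)

```text
time_s: 22.23
eef_pos: [570.2, 64.4, 32.5]
ee_rot: [0.0, -0.041, 0.999, 0.0]
force: [-0.2, 0.6, -1.5]
finger_gap: 52.8
finger_force: 30.0
```

Request:
move_arm(
  rows=[
    {"x": 0, "y": 0, "z": 0, "wx": 0, "wy": 0, "wz": 0, "hand": 0},
    {"x": 0, "y": 0, "z": 0, "wx": 0, "wy": 0, "wz": 0, "hand": 0},
    {"x": 0, "y": 0, "z": 0.012, "wx": 0, "wy": 0, "wz": 0, "hand": 0},
    {"x": 0, "y": 0, "z": 0.012, "wx": 0, "wy": 0, "wz": 0, "hand": 0},
    {"x": 0, "y": 0, "z": 0.012, "wx": 0, "wy": 0, "wz": 0, "hand": 0},
    {"x": 0, "y": 0, "z": 0.012, "wx": 0, "wy": 0, "wz": 0, "hand": 0},
    {"x": 0, "y": 0, "z": 0.012, "wx": 0, "wy": 0, "wz": 0, "hand": 0},
    {"x": 0, "y": 0, "z": 0, "wx": 0, "wy": 0, "wz": 0, "hand": 0},
    {"x": 0, "y": 0, "z": 0, "wx": 0, "wy": 0, "wz": 0, "hand": 0},
    {"x": 0, "y": 0, "z": 0, "wx": 0, "wy": 0, "wz": 0, "hand": 0},
  ],
)

```text
time_s: 23.07
eef_pos: [570.1, 64.4, 30.3]
ee_rot: [-0.0, -0.041, 0.999, 0.0]
force: [0.9, 0.7, -1.2]
finger_gap: 53.1
finger_force: 30.0
```

Request:
move_arm(
  rows=[
    {"x": 0, "y": 0, "z": 0.01, "wx": 0, "wy": 0, "wz": 0, "hand": 0},
    {"x": 0, "y": 0, "z": 0.01, "wx": 0, "wy": 0, "wz": 0, "hand": 0},
    {"x": 0, "y": 0, "z": 0.01, "wx": 0, "wy": 0, "wz": 0, "hand": 0},
    {"x": 0, "y": 0, "z": 0.01, "wx": 0, "wy": 0, "wz": 0, "hand": 0},
    {"x": 0, "y": 0, "z": 0, "wx": 0, "wy": 0, "wz": 0, "hand": 0},
    {"x": 0, "y": 0, "z": 0, "wx": 0, "wy": 0, "wz": 0, "hand": 0},
    {"x": 0, "y": 0, "z": 0, "wx": 0, "wy": 0, "wz": 0, "hand": 0},
    {"x": 0, "y": 0, "z": 0, "wx": 0, "wy": 0, "wz": 0, "hand": 0},
    {"x": 0, "y": 0, "z": 0, "wx": 0, "wy": 0, "wz": 0, "hand": 0},
    {"x": 0, "y": 0, "z": 0, "wx": 0, "wy": 0, "wz": 0, "hand": 0},
  ],
)

```text
time_s: 23.9
eef_pos: [570.2, 64.5, 28.7]
ee_rot: [0.0, -0.041, 0.999, 0.0]
force: [0.4, 1.3, 1.0]
finger_gap: 52.7
finger_force: 30.0
```

```bash
python3 - <<'E'
from h import *
F=[]
for i in range(3): cap('side'); o=robot.get_obs(); F.append(o['force'])
print(np.mean(F,0),o['eef_pos'])
E
```

```text
[-0.16947857  1.57623618  0.73676444] [570.13924608  64.46134502  28.69912202]
```

Request:
move_arm(
  rows=[
    {"x": 0, "y": 0.012, "z": 0, "wx": 0, "wy": 0, "wz": 0, "hand": 0},
    {"x": 0, "y": 0, "z": 0.008, "wx": 0, "wy": 0, "wz": 0, "hand": 0},
    {"x": 0, "y": 0, "z": 0.008, "wx": 0, "wy": 0, "wz": 0, "hand": 0},
    {"x": 0, "y": 0, "z": 0, "wx": 0, "wy": 0, "wz": 0, "hand": 0},
    {"x": 0, "y": 0, "z": 0, "wx": 0, "wy": 0, "wz": 0, "hand": 0},
    {"x": 0, "y": 0, "z": 0, "wx": 0, "wy": 0, "wz": 0, "hand": 0},
    {"x": 0, "y": 0, "z": 0, "wx": 0, "wy": 0, "wz": 0, "hand": 0},
    {"x": 0, "y": 0, "z": 0, "wx": 0, "wy": 0, "wz": 0, "hand": 0},
    {"x": 0, "y": 0, "z": 0, "wx": 0, "wy": 0, "wz": 0, "hand": 0},
    {"x": 0, "y": 0, "z": 0, "wx": 0, "wy": 0, "wz": 0, "hand": 0},
  ],
)

```text
time_s: 24.88
eef_pos: [570.1, 64.9, 28.1]
ee_rot: [0.0, -0.041, 0.999, 0.0]
force: [0.4, 0.9, 0.6]
finger_gap: 52.5
finger_force: 30.0
```

Request:
move_arm(
  rows=[
    {"x": 0, "y": 0.006, "z": 0.006, "wx": 0, "wy": 0, "wz": 0, "hand": 0},
    {"x": 0, "y": 0, "z": 0.006, "wx": 0, "wy": 0, "wz": 0, "hand": 0},
    {"x": 0, "y": 0, "z": 0, "wx": 0, "wy": 0, "wz": 0, "hand": 0},
    {"x": 0, "y": 0, "z": 0, "wx": 0, "wy": 0, "wz": 0, "hand": 0.14},
    {"x": 0, "y": 0, "z": 0, "wx": 0, "wy": 0, "wz": 0, "hand": 0.18},
    {"x": 0, "y": 0, "z": 0, "wx": 0, "wy": 0, "wz": 0, "hand": 0.22},
    {"x": 0, "y": 0, "z": 0, "wx": 0, "wy": 0, "wz": 0, "hand": 0.26},
    {"x": 0, "y": 0, "z": 0, "wx": 0, "wy": 0, "wz": 0, "hand": 0.34},
    {"x": 0, "y": 0, "z": 0, "wx": 0, "wy": 0, "wz": 0, "hand": 0.36},
    {"x": 0, "y": 0, "z": 0, "wx": 0, "wy": 0, "wz": 0, "hand": 0.36},
  ],
)

```text
time_s: 25.72
eef_pos: [570.0, 65.1, 27.5]
ee_rot: [-0.0, -0.041, 0.999, -0.0]
force: [-0.7, 0.1, 0.6]
finger_gap: 63.1
finger_force: 0.0
```

Request:
move_arm(
  rows=[
    {"x": 0, "y": 0, "z": -0.2, "wx": 0, "wy": 0, "wz": 0, "hand": 0.36},
    {"x": 0, "y": 0, "z": -0.4, "wx": 0, "wy": 0, "wz": 0, "hand": 0.36},
    {"x": 0, "y": 0, "z": -0.7, "wx": 0, "wy": 0, "wz": 0, "hand": 0.36},
    {"x": 0, "y": 0, "z": -0.9, "wx": 0, "wy": 0, "wz": 0, "hand": 0.36},
    {"x": 0, "y": -0.2, "z": -0.9, "wx": 0, "wy": 0, "wz": 0, "hand": 0.5},
    {"x": 0, "y": -0.5, "z": -0.8, "wx": 0, "wy": 0, "wz": 0, "hand": 0.5},
    {"x": 0, "y": -0.7, "z": -0.4, "wx": 0, "wy": 0, "wz": 0, "hand": 0.5},
    {"x": 0, "y": -0.6, "z": 0, "wx": 0, "wy": 0, "wz": 0, "hand": 0.5},
    {"x": 0, "y": 0, "z": 0, "wx": 0, "wy": 0, "wz": 0, "hand": 0.5},
    {"x": 0, "y": 0, "z": 0, "wx": 0, "wy": 0, "wz": 0, "hand": 0.5},
  ],
)

```text
time_s: 26.55
eef_pos: [576.5, -15.3, 200.1]
ee_rot: [0.0, -0.04, 0.999, 0.0]
force: [0.3, 0.5, -0.1]
finger_gap: 70.0
finger_force: 0.0
```

```bash
python3 - <<'E'
from h import *
cap('side'); c=cap('wrist'); np.savez('w8.npz',**c)
u,v=proj(c,(582.4,-91,38)); b,ce,s=blob(c,u,v,26,'dark'); print('mid',b,s,onz(c,*b,38).round(1))
for n,p,w in [('small',(576.6,-12.6,60),24),('squat',(570,65,60),30)]:
    u,v=proj(c,p); b,ce,s=blob(c,u,v,w,'w'); D=np.array([atd(c,b[0]+i,b[1]+j) for i in range(-10,11,2) for j in range(-10,11,2)]); print(n,b,s,onz(c,*b,60).round(1),np.percentile(D[:,2],90))
goto([438,-285,200],184.75)
cv2.imwrite('pics/w8.png',c['image'])
E
```

```text
mid [251. 184.] (25, 23) [582.5 -90.8  38. ]
small [315.5 189.5] (34, 34) [577.6 -13.4  60. ] 83.9504387832082
squat [386.5 189.5] (48, 46) [571.   66.7  60. ] 81.57786089362975
t 26.65 pos [576.3 -14.  199.4] yaw -175.31 tool shift/40 [ 3.999 -6.469 -0.015] turn/4 [ 0.005 -0.009 -0.015]; shift in target frame/40 [ 4.005 -6.465 -0.015]
```

View pics/w8.png

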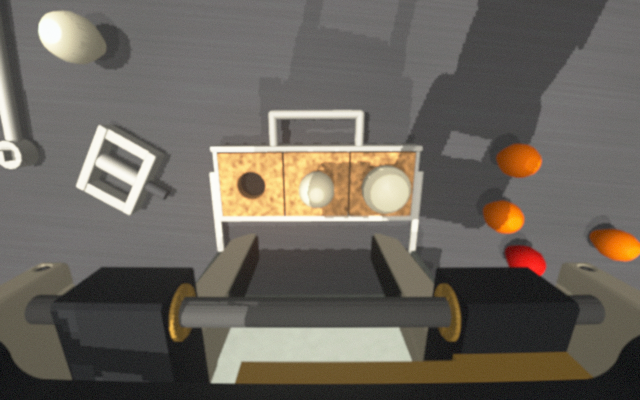

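Both the small egg (318,188) and the squat (386,188) stand in their pockets, and mid is free at (251,184). The tall egg is at (72,37). I go over it for a nadir look.

Request:
move_arm(
  rows=[
    {"x": 0.2, "y": -0.4, "z": 0, "wx": 0, "wy": 0, "wz": 0, "hand": 0.6},
    {"x": 0.25, "y": -0.9, "z": 0, "wx": 0, "wy": 0, "wz": 0, "hand": 0.6},
    {"x": 0.25, "y": -0.9, "z": 0, "wx": 0, "wy": 0, "wz": 0, "hand": 0.6},
    {"x": 0.25, "y": -0.9, "z": 0, "wx": 0, "wy": 0, "wz": 0, "hand": 0.6},
    {"x": 0.25, "y": -0.9, "z": 0, "wx": 0, "wy": 0, "wz": 0, "hand": 0.6},
    {"x": 0.25, "y": -0.9, "z": 0, "wx": 0, "wy": 0, "wz": 0, "hand": 0.6},
    {"x": 0.25, "y": -0.9, "z": 0, "wx": 0, "wy": 0, "wz": 0, "hand": 0.6},
    {"x": 0.25, "y": -0.64, "z": 0, "wx": 0, "wy": 0, "wz": 0, "hand": 0.6},
    {"x": 0.25, "y": -0.3, "z": 0, "wx": 0, "wy": 0, "wz": 0, "hand": 0.6},
    {"x": 0, "y": 0, "z": 0, "wx": 0, "wy": 0, "wz": 0, "hand": 0.6},
  ],
)

```text
time_s: 27.48
eef_pos: [509.8, -291.9, 199.0]
ee_rot: [-0.001, -0.04, 0.999, 0.0]
force: [-0.0, -0.3, -0.3]
finger_gap: 74.3
finger_force: 0.0
```

```bash
python3 - <<'E'
from h import *
for i in range(4): cap('side')
c=cap('wrist'); np.savez('w9.npz',**c); B=dict(np.load('w8.npz'))
u,v=proj(c,(435,-288,37)); b,ce,s=blob(c,u,v,45,'w'); print((u,v),b,ce,s,onz(c,*b,37),onz(c,*ce,37),atd(c,*b))
goto([*onz(c,*b,37)[:2],80],184.75)
print('wrench/pedal white', onz(c,10,100,30))
E
```

```text
(np.float64(321.1364496439592), np.float64(118.26436123209587)) [321.  118.5] [320.82451613 118.66322581] (43, 46) [ 435.27009968 -288.13127456   37.        ] [ 435.46489397 -288.31375917   37.        ] [ 435.04536026 -288.88289142   71.28604681]
t 27.73 pos [ 511.5 -289.1  199.5] yaw -175.22 tool shift/40 [1.897 0.182 2.987] turn/4 [ 0.005 -0.001  0.008]; shift in target frame/40 [1.897 0.182 2.987]
wrench/pedal white [ 441.49904799 -654.0153496    30.        ]
```

Request:
move_arm(
  rows=[
    {"x": 0.3, "y": 0.05, "z": 0, "wx": 0, "wy": 0, "wz": 0, "hand": 0.6},
    {"x": 0.5, "y": 0.05, "z": 0.1, "wx": 0, "wy": 0, "wz": 0, "hand": 0.6},
    {"x": 0.5, "y": 0.05, "z": 0.4, "wx": 0, "wy": 0, "wz": 0, "hand": 0.6},
    {"x": 0.4, "y": 0.04, "z": 0.7, "wx": 0, "wy": 0, "wz": 0, "hand": 0.6},
    {"x": 0.2, "y": 0, "z": 0.7, "wx": 0, "wy": 0, "wz": 0, "hand": 0.6},
    {"x": 0, "y": 0, "z": 0.5, "wx": 0, "wy": 0, "wz": 0, "hand": 0.6},
    {"x": 0, "y": 0, "z": 0.3, "wx": 0, "wy": 0, "wz": 0, "hand": 0.6},
    {"x": 0, "y": 0, "z": 0, "wx": 0, "wy": 0, "wz": 0, "hand": 0.6},
    {"x": 0, "y": 0, "z": 0, "wx": 0, "wy": 0, "wz": 0, "hand": 0.6},
    {"x": 0, "y": 0, "z": 0, "wx": 0, "wy": 0, "wz": 0, "hand": 0.6},
  ],
)

```text
time_s: 28.57
eef_pos: [435.3, -289.0, 92.5]
ee_rot: [0.001, -0.041, 0.999, -0.0]
force: [0.4, -0.3, -0.4]
finger_gap: 74.3
finger_force: 0.0
```

```bash
python3 - <<'E'
from h import *
for i in range(3): cap('side')
goto([435.5,-288,3],184.75)
E
```

```text
t 28.72 pos [ 435.1 -289.3   92.5] yaw -175.29 tool shift/40 [-0.009  0.034  2.236] turn/4 [-0.016  0.017 -0.01 ]; shift in target frame/40 [-0.012  0.031  2.236]
```

Request:
move_arm(
  rows=[
    {"x": -0.01, "y": 0.03, "z": 0.2, "wx": 0, "wy": 0, "wz": 0, "hand": 0.6},
    {"x": 0, "y": 0, "z": 0.4, "wx": 0, "wy": 0, "wz": 0, "hand": 0.6},
    {"x": 0, "y": 0, "z": 0.4, "wx": 0, "wy": 0, "wz": 0, "hand": 0.6},
    {"x": 0, "y": 0, "z": 0.4, "wx": 0, "wy": 0, "wz": 0, "hand": 0.6},
    {"x": 0, "y": 0, "z": 0.4, "wx": 0, "wy": 0, "wz": 0, "hand": 0.6},
    {"x": 0, "y": 0, "z": 0.3, "wx": 0, "wy": 0, "wz": 0, "hand": 0.6},
    {"x": 0, "y": 0, "z": 0.13, "wx": 0, "wy": 0, "wz": 0, "hand": 0.6},
    {"x": 0, "y": 0, "z": 0, "wx": 0, "wy": 0, "wz": 0, "hand": 0.5},
    {"x": 0, "y": 0, "z": 0, "wx": 0, "wy": 0, "wz": 0, "hand": 0.35},
    {"x": 0, "y": 0, "z": 0, "wx": 0, "wy": 0, "wz": 0, "hand": 0.25},
  ],
)

```text
time_s: 29.55
eef_pos: [435.3, -288.2, 3.1]
ee_rot: [0.0, -0.041, 0.999, -0.0]
force: [0.1, 0.4, 0.3]
finger_gap: 61.0
finger_force: 0.0
```

Request:
move_arm(
  rows=[
    {"x": 0, "y": 0, "z": 0, "wx": 0, "wy": 0, "wz": 0, "hand": 0.2},
    {"x": 0, "y": 0, "z": 0, "wx": 0, "wy": 0, "wz": 0, "hand": 0.15},
    {"x": 0, "y": 0, "z": 0, "wx": 0, "wy": 0, "wz": 0, "hand": 0.1},
    {"x": 0, "y": 0, "z": 0, "wx": 0, "wy": 0, "wz": 0, "hand": 0.06},
    {"x": 0, "y": 0, "z": 0, "wx": 0, "wy": 0, "wz": 0, "hand": 0.02},
    {"x": 0, "y": 0, "z": 0, "wx": 0, "wy": 0, "wz": 0, "hand": -0.02},
    {"x": 0, "y": 0, "z": 0, "wx": 0, "wy": 0, "wz": 0, "hand": -0.06},
    {"x": 0, "y": 0, "z": 0, "wx": 0, "wy": 0, "wz": 0, "hand": -0.1},
    {"x": 0, "y": 0, "z": 0, "wx": 0, "wy": 0, "wz": 0, "hand": -0.1},
    {"x": 0, "y": 0, "z": 0, "wx": 0, "wy": 0, "wz": 0, "hand": -0.1},
  ],
)

```text
time_s: 30.38
eef_pos: [434.9, -287.8, 2.5]
ee_rot: [0.0, -0.041, 0.999, 0.0]
force: [0.0, 1.6, 5.9]
finger_gap: 49.3
finger_force: 30.0
```

Held: gap 49.3 mm. I carry it to the mid pocket.

Request:
move_arm(
  rows=[
    {"x": 0, "y": 0, "z": -0.1, "wx": 0, "wy": 0, "wz": 0, "hand": -0.1},
    {"x": 0, "y": 0, "z": -0.3, "wx": 0, "wy": 0, "wz": 0, "hand": -0.1},
    {"x": 0, "y": 0, "z": -0.5, "wx": 0, "wy": 0, "wz": 0, "hand": -0.1},
    {"x": 0, "y": 0, "z": -0.6, "wx": 0, "wy": 0, "wz": 0, "hand": -0.1},
    {"x": 0, "y": 0, "z": -0.4, "wx": 0, "wy": 0, "wz": 0, "hand": -0.1},
    {"x": -0.2, "y": 0.2, "z": -0.2, "wx": 0, "wy": 0, "wz": 0, "hand": -0.1},
    {"x": -0.4, "y": 0.4, "z": -0.1, "wx": 0, "wy": 0, "wz": 0, "hand": -0.1},
    {"x": -0.5, "y": 0.6, "z": 0, "wx": 0, "wy": 0, "wz": 0, "hand": -0.1},
    {"x": -0.6, "y": 0.6, "z": 0, "wx": 0, "wy": 0, "wz": 0, "hand": -0.1},
    {"x": -0.6, "y": 0.6, "z": 0, "wx": 0, "wy": 0, "wz": 0, "hand": -0.1},
  ],
)

```text
time_s: 31.22
eef_pos: [519.5, -182.9, 90.6]
ee_rot: [-0.0, -0.041, 0.999, 0.0]
force: [0.4, -0.4, -1.9]
finger_gap: 49.1
finger_force: 30.0
```

Request:
move_arm(
  rows=[
    {"x": -0.6, "y": 0.6, "z": 0, "wx": 0, "wy": 0, "wz": 0, "hand": -0.1},
    {"x": -0.5, "y": 0.6, "z": 0, "wx": 0, "wy": 0, "wz": 0, "hand": -0.1},
    {"x": -0.4, "y": 0.5, "z": 0, "wx": 0, "wy": 0, "wz": 0, "hand": -0.1},
    {"x": -0.2, "y": 0.3, "z": 0, "wx": 0, "wy": 0, "wz": 0, "hand": -0.1},
    {"x": -0.09, "y": 0.2, "z": 0, "wx": 0, "wy": 0, "wz": 0, "hand": -0.1},
    {"x": 0, "y": 0, "z": 0, "wx": 0, "wy": 0, "wz": 0, "hand": -0.1},
    {"x": 0, "y": 0, "z": 0, "wx": 0, "wy": 0, "wz": 0, "hand": -0.1},
    {"x": 0, "y": 0, "z": 0, "wx": 0, "wy": 0, "wz": 0, "hand": -0.1},
    {"x": 0, "y": 0, "z": 0, "wx": 0, "wy": 0, "wz": 0, "hand": -0.1},
    {"x": 0, "y": 0, "z": 0, "wx": 0, "wy": 0, "wz": 0, "hand": -0.1},
  ],
)

```text
time_s: 32.05
eef_pos: [582.5, -92.1, 90.4]
ee_rot: [-0.0, -0.04, 0.999, -0.0]
force: [-0.6, -0.7, -1.4]
finger_gap: 48.8
finger_force: 30.0
```

```bash
python3 - <<'E'
from h import *
F=[]
for i in range(3): cap('side'); F.append(robot.get_obs()['force'])
print(np.mean(F,0)); goto([582.8,-90.5,28.6],184.75)
E
```

```text
[ 0.06913944 -0.00508751 -1.58394847]
t 32.20 pos [582.7 -91.6  90.4] yaw -175.35 tool shift/40 [-0.004  0.027  1.545] turn/4 [-0.     0.001 -0.025]; shift in target frame/40 [-0.004  0.027  1.545]
```

Request:
move_arm(
  rows=[
    {"x": 0, "y": 0.027, "z": 0.1, "wx": 0, "wy": 0, "wz": 0, "hand": -0.1},
    {"x": 0, "y": 0, "z": 0.2, "wx": 0, "wy": 0, "wz": 0, "hand": -0.1},
    {"x": 0, "y": 0, "z": 0.25, "wx": 0, "wy": 0, "wz": 0, "hand": -0.1},
    {"x": 0, "y": 0, "z": 0.25, "wx": 0, "wy": 0, "wz": 0, "hand": -0.1},
    {"x": 0, "y": 0, "z": 0.2, "wx": 0, "wy": 0, "wz": 0, "hand": -0.1},
    {"x": 0, "y": 0, "z": 0.12, "wx": 0, "wy": 0, "wz": 0, "hand": -0.1},
    {"x": 0, "y": 0, "z": 0.08, "wx": 0, "wy": 0, "wz": 0, "hand": -0.1},
    {"x": 0, "y": 0, "z": 0.08, "wx": 0, "wy": 0, "wz": 0, "hand": -0.1},
    {"x": 0, "y": 0, "z": 0.08, "wx": 0, "wy": 0, "wz": 0, "hand": -0.1},
    {"x": 0, "y": 0, "z": 0.06, "wx": 0, "wy": 0, "wz": 0, "hand": -0.1},
  ],
)

```text
time_s: 33.03
eef_pos: [582.9, -90.1, 33.4]
ee_rot: [0.0, -0.041, 0.999, -0.0]
force: [0.4, 0.2, -1.1]
finger_gap: 49.0
finger_force: 30.0
```

Request:
move_arm(
  rows=[
    {"x": 0, "y": 0, "z": 0, "wx": 0, "wy": 0, "wz": 0, "hand": -0.1},
    {"x": 0, "y": 0, "z": 0, "wx": 0, "wy": 0, "wz": 0, "hand": -0.1},
    {"x": 0, "y": 0, "z": 0.012, "wx": 0, "wy": 0, "wz": 0, "hand": -0.1},
    {"x": 0, "y": 0, "z": 0.012, "wx": 0, "wy": 0, "wz": 0, "hand": -0.1},
    {"x": 0, "y": 0, "z": 0.012, "wx": 0, "wy": 0, "wz": 0, "hand": -0.1},
    {"x": 0, "y": 0, "z": 0.012, "wx": 0, "wy": 0, "wz": 0, "hand": -0.1},
    {"x": 0, "y": 0, "z": 0.012, "wx": 0, "wy": 0, "wz": 0, "hand": -0.1},
    {"x": 0, "y": 0, "z": 0, "wx": 0, "wy": 0, "wz": 0, "hand": -0.1},
    {"x": 0, "y": 0, "z": 0, "wx": 0, "wy": 0, "wz": 0, "hand": -0.1},
    {"x": 0, "y": 0, "z": 0, "wx": 0, "wy": 0, "wz": 0, "hand": -0.1},
  ],
)

```text
time_s: 33.87
eef_pos: [582.8, -90.1, 31.1]
ee_rot: [0.0, -0.041, 0.999, -0.0]
force: [-0.3, 0.3, -0.6]
finger_gap: 49.0
finger_force: 30.0
```

Request:
move_arm(
  rows=[
    {"x": 0, "y": 0, "z": 0.01, "wx": 0, "wy": 0, "wz": 0, "hand": -0.1},
    {"x": 0, "y": 0, "z": 0.01, "wx": 0, "wy": 0, "wz": 0, "hand": -0.1},
    {"x": 0, "y": 0, "z": 0.01, "wx": 0, "wy": 0, "wz": 0, "hand": -0.1},
    {"x": 0, "y": 0, "z": 0.01, "wx": 0, "wy": 0, "wz": 0, "hand": -0.1},
    {"x": 0, "y": 0, "z": 0, "wx": 0, "wy": 0, "wz": 0, "hand": -0.1},
    {"x": 0, "y": 0, "z": 0, "wx": 0, "wy": 0, "wz": 0, "hand": -0.1},
    {"x": 0, "y": 0, "z": 0, "wx": 0, "wy": 0, "wz": 0, "hand": -0.1},
    {"x": 0, "y": 0, "z": 0, "wx": 0, "wy": 0, "wz": 0, "hand": -0.1},
    {"x": 0, "y": 0, "z": 0, "wx": 0, "wy": 0, "wz": 0, "hand": -0.1},
    {"x": 0, "y": 0, "z": 0, "wx": 0, "wy": 0, "wz": 0, "hand": -0.1},
  ],
)

```text
time_s: 34.7
eef_pos: [582.8, -90.1, 29.6]
ee_rot: [0.0, -0.041, 0.999, -0.0]
force: [0.6, -0.6, -0.4]
finger_gap: 49.0
finger_force: 30.0
```

```bash
python3 - <<'E'
from h import *
F=[]
for i in range(3): cap('side'); o=robot.get_obs(); F.append(o['force'])
print(np.mean(F,0),o['eef_pos'])
E
```

```text
[ 0.62765595 -1.17326333 -0.91869813] [582.80544929 -90.10920615  29.5670838 ]
```

Nothing is pressing yet. Another 1 mm with a small −y ease, then release.

Request:
move_arm(
  rows=[
    {"x": 0, "y": -0.008, "z": 0.01, "wx": 0, "wy": 0, "wz": 0, "hand": -0.1},
    {"x": 0, "y": 0, "z": 0.01, "wx": 0, "wy": 0, "wz": 0, "hand": -0.1},
    {"x": 0, "y": 0, "z": 0.005, "wx": 0, "wy": 0, "wz": 0, "hand": -0.1},
    {"x": 0, "y": 0, "z": 0, "wx": 0, "wy": 0, "wz": 0, "hand": -0.1},
    {"x": 0, "y": 0, "z": 0, "wx": 0, "wy": 0, "wz": 0, "hand": -0.1},
    {"x": 0, "y": 0, "z": 0, "wx": 0, "wy": 0, "wz": 0, "hand": -0.1},
    {"x": 0, "y": 0, "z": 0, "wx": 0, "wy": 0, "wz": 0, "hand": -0.1},
    {"x": 0, "y": 0, "z": 0, "wx": 0, "wy": 0, "wz": 0, "hand": -0.1},
    {"x": 0, "y": 0, "z": 0, "wx": 0, "wy": 0, "wz": 0, "hand": -0.1},
    {"x": 0, "y": 0, "z": 0, "wx": 0, "wy": 0, "wz": 0, "hand": -0.1},
  ],
)

```text
time_s: 35.68
eef_pos: [582.9, -90.4, 28.6]
ee_rot: [0.0, -0.041, 0.999, -0.0]
force: [0.6, -1.6, 2.5]
finger_gap: 49.1
finger_force: 30.0
```

```bash
python3 - <<'E'
from h import *
F=[]
for i in range(3): cap('side'); o=robot.get_obs(); F.append(o['force'])
print(np.mean(F,0),o['eef_pos'])
E
```

```text
[ 0.17024472 -2.38687206  1.08591569] [582.8299692  -90.43136798  28.5873277 ]
```

Request:
move_arm(
  rows=[
    {"x": 0, "y": -0.01, "z": 0, "wx": 0, "wy": 0, "wz": 0, "hand": -0.1},
    {"x": 0, "y": 0, "z": 0, "wx": 0, "wy": 0, "wz": 0, "hand": 0.06},
    {"x": 0, "y": 0, "z": 0, "wx": 0, "wy": 0, "wz": 0, "hand": 0.1},
    {"x": 0, "y": 0, "z": 0, "wx": 0, "wy": 0, "wz": 0, "hand": 0.14},
    {"x": 0, "y": 0, "z": 0, "wx": 0, "wy": 0, "wz": 0, "hand": 0.18},
    {"x": 0, "y": 0, "z": 0, "wx": 0, "wy": 0, "wz": 0, "hand": 0.24},
    {"x": 0, "y": 0, "z": 0, "wx": 0, "wy": 0, "wz": 0, "hand": 0.3},
    {"x": 0, "y": 0, "z": 0, "wx": 0, "wy": 0, "wz": 0, "hand": 0.3},
    {"x": 0, "y": 0, "z": 0, "wx": 0, "wy": 0, "wz": 0, "hand": 0.3},
    {"x": 0, "y": 0, "z": 0, "wx": 0, "wy": 0, "wz": 0, "hand": 0.3},
  ],
)

```text
time_s: 36.67
eef_pos: [582.8, -90.8, 28.5]
ee_rot: [-0.0, -0.041, 0.999, 0.0]
force: [0.2, -1.0, -1.1]
finger_gap: 60.2
finger_force: 0.0
```

Request:
move_arm(
  rows=[
    {"x": 0, "y": 0, "z": -0.2, "wx": 0, "wy": 0, "wz": 0, "hand": 0.3},
    {"x": 0, "y": 0, "z": -0.4, "wx": 0, "wy": 0, "wz": 0, "hand": 0.3},
    {"x": 0, "y": 0, "z": -0.7, "wx": 0, "wy": 0, "wz": 0, "hand": 0.3},
    {"x": 0, "y": 0, "z": -0.9, "wx": 0, "wy": 0, "wz": 0, "hand": 0.3},
    {"x": 0, "y": 0.2, "z": -0.9, "wx": 0, "wy": 0, "wz": 0, "hand": 0.3},
    {"x": 0, "y": 0.5, "z": -0.8, "wx": 0, "wy": 0, "wz": 0, "hand": 0.3},
    {"x": 0, "y": 0.7, "z": -0.4, "wx": 0, "wy": 0, "wz": 0, "hand": 0.3},
    {"x": 0, "y": 0.5, "z": 0, "wx": 0, "wy": 0, "wz": 0, "hand": 0.3},
    {"x": 0, "y": 0, "z": 0, "wx": 0, "wy": 0, "wz": 0, "hand": 0.3},
    {"x": 0, "y": 0, "z": 0, "wx": 0, "wy": 0, "wz": 0, "hand": 0.3},
  ],
)

```text
time_s: 37.5
eef_pos: [576.5, -14.5, 201.1]
ee_rot: [0.0, -0.042, 0.999, -0.0]
force: [-0.4, 0.3, -0.1]
finger_gap: 60.6
finger_force: 0.0
```

```bash
python3 - <<'E'
from h import *
for i in range(3): cap('side')
c=cap('wrist'); np.savez('w10.npz',**c)
for n,p,w in [('small',(576.6,-12.6,60),24),('squat',(570,65,60),30),('tall',(583,-90,62),30)]:
    u,v=proj(c,p); b,ce,s=blob(c,u,v,w,'w'); D=np.array([atd(c,b[0]+i,b[1]+j) for i in range(-12,13,2) for j in range(-12,13,2)]); k=D[:,2]>np.percentile(D[:,2],70); print(n,b,s,onz(c,*b,p[2]).round(1),'top',D[k].mean(0).round(1),D[:,2].max().round(1))
# handle bar
u,v=proj(c,(494.8,-19.5,37)); col=c['image'][int(v)-12:int(v)+13,int(u)].sum(1)//3; print((u,v),col)
cv2.imwrite('pics/w10.png',c['image'])
goto([466,-22,200],184.75)
E
```

```text
small [317.5 189.5] (34, 34) [577.6 -12.5  60. ] top [576.3 -12.2  89.4] 381.7
squat [388.  189.5] (47, 46) [571.1  67.2  60. ] top [570.8  63.8  81.4] 82.7
tall [245.5 190.5] (44, 44) [584.9 -93.5  62. ] top [581.2 -88.8 100.6] 381.7
(np.float64(317.28941834114744), np.float64(113.26892758491736)) [103 103 103 103 104 104 106 110 122 162 206 227 236 236 229 214 187 150
 116 106 104 108 105 107 107]
t 37.70 pos [576.5 -15.9 200.1] yaw -175.36 tool shift/40 [2.765 0.071 0.006] turn/4 [ 0.    -0.012 -0.028]; shift in target frame/40 [2.765 0.076 0.003]
```

All three tops sit at the seated height (84, 82 and about 97 mm), and the handle bar is where I predicted. I close the fingers and go down in front of the bar.

Request:
move_arm(
  rows=[
    {"x": 0.5, "y": 0.08, "z": 0, "wx": 0, "wy": 0, "wz": 0, "hand": -1},
    {"x": 0.8, "y": 0, "z": 0, "wx": 0, "wy": 0, "wz": 0, "hand": -1},
    {"x": 0.8, "y": 0, "z": 0, "wx": 0, "wy": 0, "wz": 0, "hand": -1},
    {"x": 0.5, "y": 0, "z": 0.3, "wx": 0, "wy": 0, "wz": 0, "hand": -1},
    {"x": 0.26, "y": 0, "z": 0.6, "wx": 0, "wy": 0, "wz": 0, "hand": -1},
    {"x": 0, "y": 0, "z": 0.7, "wx": 0, "wy": 0, "wz": 0, "hand": -1},
    {"x": 0, "y": 0, "z": 0.7, "wx": 0, "wy": 0, "wz": 0, "hand": -1},
    {"x": 0, "y": 0, "z": 0.5, "wx": 0, "wy": 0, "wz": 0, "hand": -1},
    {"x": 0, "y": 0, "z": 0.2, "wx": 0, "wy": 0, "wz": 0, "hand": -1},
    {"x": 0, "y": 0, "z": 0, "wx": 0, "wy": 0, "wz": 0, "hand": -1},
  ],
)

```text
time_s: 38.53
eef_pos: [461.4, -21.5, 79.1]
ee_rot: [-0.002, -0.041, 0.999, 0.0]
force: [-0.5, -0.1, -0.5]
finger_gap: 1.3
finger_force: 0.0
```

Request:
move_arm(
  rows=[
    {"x": 0, "y": 0, "z": 0.2, "wx": 0, "wy": 0, "wz": 0, "hand": -1},
    {"x": 0, "y": 0, "z": 0.4, "wx": 0, "wy": 0, "wz": 0, "hand": -1},
    {"x": 0, "y": 0, "z": 0.5, "wx": 0, "wy": 0, "wz": 0, "hand": -1},
    {"x": 0, "y": 0, "z": 0.4, "wx": 0, "wy": 0, "wz": 0, "hand": -1},
    {"x": 0, "y": 0, "z": 0.3, "wx": 0, "wy": 0, "wz": 0, "hand": -1},
    {"x": 0, "y": 0, "z": 0, "wx": 0, "wy": 0, "wz": 0, "hand": -1},
    {"x": 0, "y": 0, "z": 0, "wx": 0, "wy": 0, "wz": 0, "hand": -1},
    {"x": 0, "y": 0, "z": 0, "wx": 0, "wy": 0, "wz": 0, "hand": -1},
    {"x": 0, "y": 0, "z": 0, "wx": 0, "wy": 0, "wz": 0, "hand": -1},
    {"x": 0, "y": 0, "z": 0, "wx": 0, "wy": 0, "wz": 0, "hand": -1},
  ],
)

```text
time_s: 39.37
eef_pos: [462.9, -21.3, 9.4]
ee_rot: [0.001, -0.041, 0.999, -0.0]
force: [0.4, 1.0, 0.2]
finger_gap: 0.5
finger_force: 0.0
```

Request:
move_arm(
  rows=[
    {"x": -0.08, "y": 0, "z": 0.1, "wx": 0, "wy": 0, "wz": 0, "hand": -1},
    {"x": -0.1, "y": 0, "z": 0, "wx": 0, "wy": 0, "wz": 0, "hand": -1},
    {"x": -0.08, "y": 0, "z": 0, "wx": 0, "wy": 0, "wz": 0, "hand": -1},
    {"x": -0.05, "y": 0, "z": 0, "wx": 0, "wy": 0, "wz": 0, "hand": -1},
    {"x": -0.03, "y": 0, "z": 0, "wx": 0, "wy": 0, "wz": 0, "hand": -1},
    {"x": -0.03, "y": 0, "z": 0, "wx": 0, "wy": 0, "wz": 0, "hand": -1},
    {"x": -0.03, "y": 0, "z": 0, "wx": 0, "wy": 0, "wz": 0, "hand": -1},
    {"x": -0.03, "y": 0, "z": 0, "wx": 0, "wy": 0, "wz": 0, "hand": -1},
    {"x": -0.03, "y": 0, "z": 0, "wx": 0, "wy": 0, "wz": 0, "hand": -1},
    {"x": -0.03, "y": 0, "z": 0, "wx": 0, "wy": 0, "wz": 0, "hand": -1},
  ],
)

```text
time_s: 40.2
eef_pos: [482.0, -19.6, 4.5]
ee_rot: [0.0, -0.041, 0.999, -0.0]
force: [0.6, 0.2, -0.0]
finger_gap: 0.3
finger_force: 0.0
```

Request:
move_arm(
  rows=[
    {"x": -0.03, "y": 0, "z": 0, "wx": 0, "wy": 0, "wz": 0, "hand": -1},
    {"x": -0.03, "y": 0, "z": 0, "wx": 0, "wy": 0, "wz": 0, "hand": -1},
    {"x": -0.03, "y": 0, "z": 0, "wx": 0, "wy": 0, "wz": 0, "hand": -1},
    {"x": -0.03, "y": 0, "z": 0, "wx": 0, "wy": 0, "wz": 0, "hand": -1},
    {"x": -0.04, "y": 0, "z": 0, "wx": 0, "wy": 0, "wz": 0, "hand": -1},
    {"x": -0.05, "y": 0, "z": 0, "wx": 0, "wy": 0, "wz": 0, "hand": -1},
    {"x": -0.06, "y": 0, "z": 0, "wx": 0, "wy": 0, "wz": 0, "hand": -1},
    {"x": -0.07, "y": 0, "z": 0, "wx": 0, "wy": 0, "wz": 0, "hand": -1},
    {"x": -0.08, "y": 0, "z": 0, "wx": 0, "wy": 0, "wz": 0, "hand": -1},
    {"x": -0.08, "y": 0, "z": 0, "wx": 0, "wy": 0, "wz": 0, "hand": -1},
  ],
)

```text
time_s: 41.03
eef_pos: [502.1, -17.9, 4.5]
ee_rot: [-0.0, -0.041, 0.999, 0.0]
force: [-3.2, 0.5, 0.7]
finger_gap: 0.5
finger_force: 1.4
```

The tray moves with about 3 N. I keep pushing smoothly.

Request:
move_arm(
  rows=[
    {"x": -0.09, "y": 0, "z": 0, "wx": 0, "wy": 0, "wz": 0, "hand": -1},
    {"x": -0.1, "y": 0, "z": 0, "wx": 0, "wy": 0, "wz": 0, "hand": -1},
    {"x": -0.1, "y": 0, "z": 0, "wx": 0, "wy": 0, "wz": 0, "hand": -1},
    {"x": -0.1, "y": 0, "z": 0, "wx": 0, "wy": 0, "wz": 0, "hand": -1},
    {"x": -0.1, "y": 0, "z": 0, "wx": 0, "wy": 0, "wz": 0, "hand": -1},
    {"x": -0.1, "y": 0, "z": 0, "wx": 0, "wy": 0, "wz": 0, "hand": -1},
    {"x": -0.1, "y": 0, "z": 0, "wx": 0, "wy": 0, "wz": 0, "hand": -1},
    {"x": -0.1, "y": 0, "z": 0, "wx": 0, "wy": 0, "wz": 0, "hand": -1},
    {"x": -0.1, "y": 0, "z": 0, "wx": 0, "wy": 0, "wz": 0, "hand": -1},
    {"x": -0.1, "y": 0, "z": 0, "wx": 0, "wy": 0, "wz": 0, "hand": -1},
  ],
)

```text
time_s: 41.87
eef_pos: [541.6, -14.7, 4.5]
ee_rot: [-0.0, -0.041, 0.999, 0.0]
force: [-4.1, 1.6, 1.5]
finger_gap: 0.8
finger_force: 1.4
```

Request:
move_arm(
  rows=[
    {"x": -0.1, "y": 0, "z": 0, "wx": 0, "wy": 0, "wz": 0, "hand": -1},
    {"x": -0.1, "y": 0, "z": 0, "wx": 0, "wy": 0, "wz": 0, "hand": -1},
    {"x": -0.1, "y": 0, "z": 0, "wx": 0, "wy": 0, "wz": 0, "hand": -1},
    {"x": -0.1, "y": 0, "z": 0, "wx": 0, "wy": 0, "wz": 0, "hand": -1},
    {"x": -0.1, "y": 0, "z": 0, "wx": 0, "wy": 0, "wz": 0, "hand": -1},
    {"x": -0.1, "y": 0, "z": 0, "wx": 0, "wy": 0, "wz": 0, "hand": -1},
    {"x": -0.1, "y": 0, "z": 0, "wx": 0, "wy": 0, "wz": 0, "hand": -1},
    {"x": -0.1, "y": 0, "z": 0, "wx": 0, "wy": 0, "wz": 0, "hand": -1},
    {"x": -0.09, "y": 0, "z": 0, "wx": 0, "wy": 0, "wz": 0, "hand": -1},
    {"x": -0.08, "y": 0, "z": 0, "wx": 0, "wy": 0, "wz": 0, "hand": -1},
  ],
)

```text
time_s: 42.7
eef_pos: [580.3, -11.6, 4.5]
ee_rot: [0.0, -0.041, 0.999, -0.0]
force: [-3.0, 1.5, -0.0]
finger_gap: 0.1
finger_force: 1.4
```

Request:
move_arm(
  rows=[
    {"x": -0.07, "y": 0, "z": 0, "wx": 0, "wy": 0, "wz": 0, "hand": -1},
    {"x": -0.06, "y": 0, "z": 0, "wx": 0, "wy": 0, "wz": 0, "hand": -1},
    {"x": -0.05, "y": 0, "z": 0, "wx": 0, "wy": 0, "wz": 0, "hand": -1},
    {"x": -0.04, "y": 0, "z": 0, "wx": 0, "wy": 0, "wz": 0, "hand": -1},
    {"x": -0.03, "y": 0, "z": 0, "wx": 0, "wy": 0, "wz": 0, "hand": -1},
    {"x": -0.03, "y": 0, "z": 0, "wx": 0, "wy": 0, "wz": 0, "hand": -1},
    {"x": -0.02, "y": 0, "z": 0, "wx": 0, "wy": 0, "wz": 0, "hand": -1},
    {"x": -0.02, "y": 0, "z": 0, "wx": 0, "wy": 0, "wz": 0, "hand": -1},
    {"x": -0.02, "y": 0, "z": 0, "wx": 0, "wy": 0, "wz": 0, "hand": -1},
    {"x": -0.02, "y": 0, "z": 0, "wx": 0, "wy": 0, "wz": 0, "hand": -1},
  ],
)

```text
time_s: 43.53
eef_pos: [594.3, -10.4, 4.5]
ee_rot: [-0.0, -0.041, 0.999, -0.0]
force: [-2.4, 0.9, -0.1]
finger_gap: 0.6
finger_force: 1.3
```

Request:
move_arm(
  rows=[
    {"x": -0.02, "y": 0, "z": 0, "wx": 0, "wy": 0, "wz": 0, "hand": -1},
    {"x": -0.02, "y": 0, "z": 0, "wx": 0, "wy": 0, "wz": 0, "hand": -1},
    {"x": -0.02, "y": 0, "z": 0, "wx": 0, "wy": 0, "wz": 0, "hand": -1},
    {"x": -0.02, "y": 0, "z": 0, "wx": 0, "wy": 0, "wz": 0, "hand": -1},
    {"x": -0.02, "y": 0, "z": 0, "wx": 0, "wy": 0, "wz": 0, "hand": -1},
    {"x": -0.02, "y": 0, "z": 0, "wx": 0, "wy": 0, "wz": 0, "hand": -1},
    {"x": 0, "y": 0, "z": 0, "wx": 0, "wy": 0, "wz": 0, "hand": -1},
    {"x": 0, "y": 0, "z": 0, "wx": 0, "wy": 0, "wz": 0, "hand": -1},
    {"x": 0, "y": 0, "z": 0, "wx": 0, "wy": 0, "wz": 0, "hand": -1},
    {"x": 0, "y": 0, "z": 0, "wx": 0, "wy": 0, "wz": 0, "hand": -1},
  ],
)

```text
time_s: 44.37
eef_pos: [599.3, -10.1, 4.6]
ee_rot: [0.0, -0.041, 0.999, -0.0]
force: [-0.2, 0.7, -0.9]
finger_gap: 0.4
finger_force: 0.4
```

Request:
move_arm(
  rows=[
    {"x": -0.015, "y": 0, "z": 0, "wx": 0, "wy": 0, "wz": 0, "hand": -1},
    {"x": -0.015, "y": 0, "z": 0, "wx": 0, "wy": 0, "wz": 0, "hand": -1},
    {"x": -0.015, "y": 0, "z": 0, "wx": 0, "wy": 0, "wz": 0, "hand": -1},
    {"x": -0.015, "y": 0, "z": 0, "wx": 0, "wy": 0, "wz": 0, "hand": -1},
    {"x": -0.01, "y": 0, "z": 0, "wx": 0, "wy": 0, "wz": 0, "hand": -1},
    {"x": -0.01, "y": 0, "z": 0, "wx": 0, "wy": 0, "wz": 0, "hand": -1},
    {"x": -0.01, "y": 0, "z": 0, "wx": 0, "wy": 0, "wz": 0, "hand": -1},
    {"x": 0, "y": 0, "z": 0, "wx": 0, "wy": 0, "wz": 0, "hand": -1},
    {"x": 0, "y": 0, "z": 0, "wx": 0, "wy": 0, "wz": 0, "hand": -1},
    {"x": 0, "y": 0, "z": 0, "wx": 0, "wy": 0, "wz": 0, "hand": -1},
  ],
)

```text
time_s: 45.2
eef_pos: [601.9, -9.8, 4.5]
ee_rot: [-0.001, -0.041, 0.999, -0.0]
force: [-6.7, -0.7, 5.2]
finger_gap: 0.1
finger_force: 3.6
```

Request:
move_arm(
  rows=[
    {"x": -0.01, "y": 0, "z": 0, "wx": 0, "wy": 0, "wz": 0, "hand": -1},
    {"x": -0.01, "y": 0, "z": 0, "wx": 0, "wy": 0, "wz": 0, "hand": -1},
    {"x": -0.01, "y": 0, "z": 0, "wx": 0, "wy": 0, "wz": 0, "hand": -1},
    {"x": 0, "y": 0, "z": 0, "wx": 0, "wy": 0, "wz": 0, "hand": -1},
    {"x": 0, "y": 0, "z": 0, "wx": 0, "wy": 0, "wz": 0, "hand": -1},
    {"x": 0, "y": 0, "z": 0, "wx": 0, "wy": 0, "wz": 0, "hand": -1},
    {"x": 0, "y": 0, "z": 0, "wx": 0, "wy": 0, "wz": 0, "hand": -1},
    {"x": 0, "y": 0, "z": 0, "wx": 0, "wy": 0, "wz": 0, "hand": -1},
    {"x": 0, "y": 0, "z": 0, "wx": 0, "wy": 0, "wz": 0, "hand": -1},
    {"x": 0, "y": 0, "z": 0, "wx": 0, "wy": 0, "wz": 0, "hand": -1},
  ],
)

```text
time_s: 46.03
eef_pos: [601.9, -9.8, 4.5]
ee_rot: [-0.002, -0.041, 0.999, 0.0]
force: [-13.9, -2.6, 9.7]
finger_gap: 0.5
finger_force: 6.7
```

The tray is hard against its stop. I back off smoothly, rise, and check.

Request:
move_arm(
  rows=[
    {"x": 0.05, "y": 0, "z": 0, "wx": 0, "wy": 0, "wz": 0, "hand": -1},
    {"x": 0.1, "y": 0, "z": 0, "wx": 0, "wy": 0, "wz": 0, "hand": -1},
    {"x": 0.3, "y": 0, "z": 0, "wx": 0, "wy": 0, "wz": 0, "hand": -1},
    {"x": 0.5, "y": 0, "z": 0, "wx": 0, "wy": 0, "wz": 0, "hand": -1},
    {"x": 0.5, "y": 0, "z": -0.3, "wx": 0, "wy": 0, "wz": 0, "hand": -1},
    {"x": 0.5, "y": 0, "z": -0.7, "wx": 0, "wy": 0, "wz": 0, "hand": -1},
    {"x": 0.5, "y": 0, "z": -0.8, "wx": 0, "wy": 0, "wz": 0, "hand": -1},
    {"x": 0.3, "y": 0, "z": -0.8, "wx": 0, "wy": 0, "wz": 0, "hand": -1},
    {"x": 0, "y": 0, "z": -0.4, "wx": 0, "wy": 0, "wz": 0, "hand": -1},
    {"x": 0, "y": 0, "z": 0, "wx": 0, "wy": 0, "wz": 0, "hand": -1},
  ],
)

```text
time_s: 46.87
eef_pos: [496.0, -18.9, 128.2]
ee_rot: [0.004, -0.041, 0.999, -0.001]
force: [0.8, 0.2, -0.6]
finger_gap: 0.5
finger_force: 0.0
```

```bash
python3 - <<'E'
from h import *
for i in range(4): cap('side')
c=cap('wrist'); goto([500,-15,150])
# predicted: bar 120 mm further; check bar and white glass under deck edge (depth points 45-110 mm high near home pockets)
h=np.radians(4.75); d=120*np.array([np.cos(h),np.sin(h)])
D=c['depth']; P=np.array([atd(c,u,v) for v in range(0,400,2) for u in range(0,640,2) if D[v,u]>0])
for n,p,t in [('small',(576.6,-12.6),84),('squat',(570,65),81),('tall',(582.9,-90.8),96)]:
    q=np.array(p)+d; m=(np.hypot(*(P[:,:2]-q).T)<25)&(P[:,2]>45)&(P[:,2]<112)
    print(n,q.round(),m.sum(),P[m][:,:2].mean(0).round(1) if m.sum() else '',P[m][:,2].max().round(1) if m.sum() else '')
q=np.array([494.8,-19.5])+d
u,v=proj(c,(*q,37)); print('bar exp',u,v,c['image'][max(int(v)-12,0):int(v)+13,int(u)].sum(1)//3)
E
```

```text
t 47.12 pos [493.8 -18.5 123.2] yaw -175.31 tool shift/40 [-0.16   0.074 -0.67 ]
small [696.  -3.] 0  
squat [690.  75.] 0  
tall [702. -81.] 0  
bar exp 313.7645310459959 309.5771509035548 [57 57 59 59 64 71 69 75 69 74 74 79 83 79 79 80 79 83 80 83 81 79 81 81
 81]
```

Those points are hidden behind the gripper and deck. I tilt the tool forward to look under the deck edge before handing in.

Request:
move_arm(
  rows=[
    {"x": 0, "y": 0, "z": 0, "wx": 0, "wy": -0.5, "wz": 0, "hand": -1},
    {"x": 0, "y": 0, "z": 0, "wx": 0, "wy": -1, "wz": 0, "hand": -1},
    {"x": 0, "y": 0, "z": 0, "wx": 0, "wy": -1, "wz": 0, "hand": -1},
    {"x": 0, "y": 0, "z": 0, "wx": 0, "wy": -1, "wz": 0, "hand": -1},
    {"x": 0, "y": 0, "z": 0, "wx": 0, "wy": -1, "wz": 0, "hand": -1},
    {"x": 0, "y": 0, "z": 0, "wx": 0, "wy": -1, "wz": 0, "hand": -1},
    {"x": 0, "y": 0, "z": 0, "wx": 0, "wy": -1, "wz": 0, "hand": -1},
    {"x": 0, "y": 0, "z": 0, "wx": 0, "wy": -1, "wz": 0, "hand": -1},
    {"x": 0, "y": 0, "z": 0, "wx": 0, "wy": -1, "wz": 0, "hand": -1},
    {"x": 0, "y": 0, "z": 0, "wx": 0, "wy": -0.5, "wz": 0, "hand": -1},
  ],
)

```text
time_s: 47.95
eef_pos: [494.5, -15.3, 123.5]
ee_rot: [0.28, -0.041, 0.959, 0.017]
force: [0.7, 0.6, 0.6]
finger_gap: 0.5
finger_force: 0.0
```

```bash
python3 - <<'E'
from h import *
for i in range(6): cap('side')
c=cap('wrist'); print(robot.get_obs()['time_s'],robot.get_obs()['eef_pos']); cv2.imwrite('pics/w11.png',c['image'])
h=np.radians(4.75); d=120*np.array([np.cos(h),np.sin(h)]); D=c['depth']
X=[(atd(c,u,v),u,v) for v in range(0,400,2) for u in range(0,640,2) if D[v,u]>0]; P=np.array([x[0] for x in X])
for n,p,t in [('small',(576.6,-12.6),84),('squat',(570,65),81),('tall',(582.9,-90.8),96)]:
    q=np.array(p)+d; m=(np.hypot(*(P[:,:2]-q).T)<32)&(P[:,2]>45)&(P[:,2]<111)
    print(n,q.round(),proj(c,(*q,60)),m.sum())
    for z in (50,60,70,80,90,100):
        k=m&(abs(P[:,2]-z)<4)
        if k.sum(): print('  z',z,'y %.1f..%.1f'%(P[k][:,1].min(),P[k][:,1].max()),'xmin %.1f'%P[k][:,0].min())
    print('  max z',P[m][:,2].max() if m.sum() else '')
E
```

```text
48.3 [495.54556766 -15.011203   124.65348228]
small [696.  -3.] (np.float64(309.9445274322132), np.float64(281.88455967048793)) 0
  max z 
squat [690.  75.] (np.float64(368.0648250137764), np.float64(281.42188987815143)) 18
  z 50 y 59.5..91.3 xmin 664.7
  max z 50.55586828044369
tall [702. -81.] (np.float64(251.17201142061467), np.float64(282.049731414921)) 8
  z 50 y -90.5..-79.7 xmin 680.4
  max z 48.05593565556063
```

Request:
move_arm(
  rows=[
    {"x": 0, "y": 0, "z": 0, "wx": 0, "wy": -0.5, "wz": 0, "hand": -1},
    {"x": 0, "y": 0, "z": 0, "wx": 0, "wy": -1, "wz": 0, "hand": -1},
    {"x": 0, "y": 0, "z": 0, "wx": 0, "wy": -1, "wz": 0, "hand": -1},
    {"x": 0, "y": 0, "z": 0, "wx": 0, "wy": -1, "wz": 0, "hand": -1},
    {"x": 0, "y": 0, "z": 0, "wx": 0, "wy": -1, "wz": 0, "hand": -1},
    {"x": 0, "y": 0, "z": 0, "wx": 0, "wy": -0.5, "wz": 0, "hand": -1},
    {"x": 0, "y": 0, "z": 0, "wx": 0, "wy": 0, "wz": 0, "hand": -1},
    {"x": 0, "y": 0, "z": 0, "wx": 0, "wy": 0, "wz": 0, "hand": -1},
    {"x": 0, "y": 0, "z": 0, "wx": 0, "wy": 0, "wz": 0, "hand": -1},
    {"x": 0, "y": 0, "z": 0, "wx": 0, "wy": 0, "wz": 0, "hand": -1},
  ],
)

```text
time_s: 49.13
eef_pos: [504.6, 12.9, 213.7]
ee_rot: [0.382, -0.025, 0.924, 0.003]
force: [0.2, -0.7, -0.6]
finger_gap: 0.6
finger_force: 0.0
```

```bash
python3 - <<'E'
from h import *
for i in range(3): cap('side')
c=cap('wrist'); print(robot.get_obs()['time_s'],robot.get_obs()['eef_pos'],robot.get_obs()['ee_rot']); cv2.imwrite('pics/w12.png',c['image'])
h=np.radians(4.75); d=120*np.array([np.cos(h),np.sin(h)]); D=c['depth']
P=np.array([atd(c,u,v) for v in range(0,400,2) for u in range(0,640,2) if D[v,u]>0])
for n,p,t in [('small',(576.6,-12.6),84),('squat',(570,65),81),('tall',(582.9,-90.8),96)]:
    q=np.array(p)+d; m=(np.hypot(*(P[:,:2]-q).T)<32)&(P[:,2]>45)&(P[:,2]<111)
    print(n,q.round(),np.round(proj(c,(*q,60))),m.sum())
    for z in (50,60,70,80,90,100):
        k=m&(abs(P[:,2]-z)<3)
        if k.sum(): print('  z',z,'y %.1f..%.1f'%(P[k][:,1].min(),P[k][:,1].max()),'xmin %.1f'%P[k][:,0].min())
    print('  max z',P[m][:,2].max() if m.sum() else '')
m=(P[:,2]>34)&(P[:,2]<46)&(abs(P[:,1]+5)<110)&(P[:,0]>600); print('panel x',np.percentile(P[m][:,0],[1,5]))
E
```

```text
49.3333 [504.60663401  12.9812074  214.01790713] [ 0.38224969 -0.02534383  0.92370525  0.00338704]
small [696.  -3.] [299. 188.] 169
  z 50 y -19.8..16.0 xmin 677.8
  z 60 y -22.4..16.2 xmin 676.8
  z 70 y -18.7..16.6 xmin 677.0
  z 80 y -15.5..10.9 xmin 682.0
  max z 84.05663948940676
squat [690.  75.] [352. 188.] 246
  z 50 y 53.5..93.9 xmin 663.8
  z 60 y 48.9..100.6 xmin 663.5
  z 70 y 51.0..96.7 xmin 665.7
  z 80 y 59.5..92.2 xmin 672.4
  max z 81.64460320186484
tall [702. -81.] [247. 188.] 260
  z 50 y -95.8..-59.1 xmin 680.8
  z 60 y -101.2..-56.0 xmin 678.2
  z 70 y -103.5..-57.2 xmin 677.7
  z 80 y -99.0..-59.5 xmin 681.3
  z 90 y -96.4..-65.0 xmin 687.2
  max z 95.90629683924175
panel x [609.27929152 613.04955681]
```

All three stand seated under the deck: tops at 84, 82 and 96 mm, with centres where the fully home tray should put them. I hand in.

```bash
python3 -c "
from station import robot
print(robot.get_obs()['joint_velocities'].round(3)); print(robot.hand_in())"
```

```text
[ 0.    -0.005  0.001  0.001 -0.002 -0.001]
the job is handed in; nothing more can be done
None
```

The squat, tall and small glasses stand seated in the wide, mid and narrow pockets, the tray is pushed to its stop, and the job is handed in at about 49 s; the verdict was not reported back.

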